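# Put the parts cups back in the service case

## Task

Put the washed parts cups away: raise the lid of the service case until it stands straight up (the stiff hinge holds it there), then turn every cup that is drying upside down on the bench mouth-up and put it in the square well in the case's foam, largest cup first and each smaller one nested right down inside the one before. Leave the lid standing up, and leave the battery module, the orange service plug and the cordless driver where they are.

Things in the scene. Friction and masses are not known exactly. Their poses are not given: they have to be found in the camera images.
- case: grey plastic service-kit case, fixed to the bench, 200 (its x) x 260 (its y) x 100 mm high, walls 5 mm. Origin: centre of its underside; z up; +x points to the hinge side, -x to the front, y runs along the hinge. Inside is charcoal foam whose top lies 33 mm above the underside, with one square well 74 x 74 mm in its middle, sides parallel to the case, floor 8 mm above the underside.
- well (a point): centre of the well's floor (8 mm above the case's underside); axes parallel to the case's.
- lid (a joint): angle of the case lid in rad: 0 shut, 1.57 standing straight up, stop at 1.95. It starts at 0 to 0.3. The hinge is stiff: the lid stays where it is left; raising it takes 4 to 6 N at the handle. The lid is a plate 200 x 260 x 8 mm, 0.35 kg.
- lid_handle (a point): middle of the lid's handle: a round black bar, diameter 11 mm, 110 mm long, parallel to the hinge, its axis 35 mm off the lid's outer face on a post at each end (posts 94 mm apart), 15 mm in from the lid's front edge. From the hinge line it lies 185 mm along the lid and 43 mm off it (outer side). The bar can turn between the finger pads as the lid swings.
- lid_hinge (a point): point on the hinge axis (middle of the case's rear top edge, 100 mm up); the axis is the case's y.
- cup_large: square, straight-sided white plastic parts cup, 69 x 69 mm outside (corners slightly rounded), 68 mm high, walls 3 mm, base 4 mm, 65 g. Origin: the cup's centre, half its height from base and rim; +z points from the base to the mouth; x and y are normal to its flat sides. Starts mouth-down on the bench (z axis down). May be absent (None).
- cup_medium: same kind of cup, 56 x 56 mm outside, 64 mm high, walls 3 mm, base 4 mm, 50 g; origin and axes alike. Starts mouth-down. May be absent (None).
- cup_small: same kind of cup, 43 x 43 mm outside, 60 mm high, walls 3 mm, base 4 mm, 36 g; origin and axes alike. Starts mouth-down. May be absent (None). Two or all three of the cups are there; nested in the well, the set's rims are level.
- module: bystander: grey battery module lying flat, 118 (x) x 276 (y) x 20 mm; origin at the centre of its underside.
- service_plug: bystander: orange service plug, 55 x 80 x 75 mm; origin at the centre of its underside.
- driver: bystander: black cordless driver lying on its side: barrel along its x from -50 to +125 mm, grip and battery out to +158 mm along its y, 60 mm high; origin at the bench under the barrel.
Not all that is in view belongs to the job. What is shaped like the cup_medium but red is not meant.

How it is judged:
By the outcome, as a careful person would: the job done as asked, in the order asked, and still so for the second after the job is handed in, with the robot touching nothing.
Of cup_large, cup_medium, cup_small only 2 to 3 are there at a start; the rules pass over those that are not, and their reading is None.
At some moment in a run one of cup_large, cup_medium, cup_small may be knocked a few centimetres aside while the robot is not near it.
Once in a run the grip may slacken for a moment while it holds something.
It also fails if it takes over 210 s, if anything falls off the work surface, if the arm or the gripper's body presses on something with over 40 N, if the wrist force passes 120 N, or if a joint passes its speed limit or range.

## Robot

A 6-joint arm with a two-finger parallel gripper is mounted at the origin on the work surface. World frame = base frame: x ahead of the robot, y to its left, z up, the work surface at z = 0. Lengths are in m, angles in rad, forces in N, time in s.
With the tool pointing down it reaches from about 0.225 to 0.875 m from the base axis. Payload 3.4 kg.
Tool frame: the origin (TCP) lies at the very end of the fingers, on their centre line; the grasp point (between the pads) lies 19 mm behind it; z points along the fingers, y is the line along which they close (so a half turn about z gives the same grasp; the last joint's range is limited). The gripper opens to 85 mm and grips with 20 to 120 N. Pads are 22 mm wide; open, the fingers measure 114 mm over their backs; the gripper's body (76 mm by 85 mm) begins 54 mm behind the grasp point. The pads swing forward as they close: fully open they stand 13 mm farther back than shut.
Start: joints at [-1.399, 0.276, 1.505, -0, 1.361, -0.121], TCP at [0.166, -0.551, 0.231] pointing down, gripper open.
Joint ranges: [-2.89, 2.89], [-0.75, 2.08], [0.22, 2.7], [-1.18, 4.32], [0.11, 2.71], [-2.7, 2.7]. Speed limits (rad/s): [2.57, 2.57, 3.14, 3.14, 3.14, 3.14].

## Interface

Orientations are given as a unit quaternion [w, x, y, z].
In Python, from rig import readout, vision, manip gives the robot as it stands.
- The arm moves only by the shell command python3 -m handwheel 'ROWS' [FORCE]. ROWS is JSON, a list of rows, each a list of 3 entries, a list of its own where there are three numbers: the shift along the tool's x, y, z in mm, then the turn, a rotation vector about the tool's x, y, z in units of 6 degrees (1.0 is 6 degrees), then the closure, from -1 (fully open) to 1 (shut), so that 0 is half open. A call has 1 to 20 rows; each row shifts and turns the commanded pose from where the row before left it, along the tool's axes as they then stand; what a row does not reach is not made up. A row lasts 1/8 s, in which the tool goes at most 62.5 mm and 10.7 degrees, less where a joint would pass 70% of its speed; a pose out of reach is approached as far as the arm can. A call is refused whole if a number of a shift passes 62.5 or a number of a turn 1, either way. A call with a gripper value outside its range is refused whole. The fingers move at their own pace and stop on an object; FORCE is the grip in N (left out, the last holds). Time passes only in rows, so rows that do not move let the fingers close. It gives the time, the measured TCP pose, the force, the opening and the grip force at its end, in the units of the state.
- readout.get_state(): the state, without advancing time (a new reading comes with each control period).
- vision.get_image(name): name is "scene" or "top" or "wrist"; returns the picture (480x640x3 uint8, blue, green, red); there is no depth.
- vision.camera_params(name): a dict with "intrinsics" (3x3 intrinsics, pixels), "dist" ([k1, k2, p1, p2, k3] as OpenCV has them; the pictures are not rectified), "rvec" (rotation vector, rad) and "tvec" (3), from world to camera coordinates, as OpenCV has them; the wrist camera has in their place "hand_eye" (4x4, takes a point from camera to tool coordinates, whose origin is the TCP and whose axes are the flange's). Camera axes: x right, y down, z forward; pixel columns grow to the right and rows downward; lengths in m; the calibration is good to about 2 mm. A picture is of the moment at which its call begins: read the wrist's pose just before it. camera_params takes no time and is no camera call.
- manip.sign_off(): hands the job in; it is judged then, once.
The state is a dict: "clock": time; "qpos": joint angles; "qd": joint speeds; "effort": joint torques, N m; "position": TCP position; "ee_rot": TCP orientation; "contact_force": force on the tool from outside, world axes, zero at the start; "moment": the same for the moment, N m; "width": finger opening in m; "gripper_force": force on a finger pad.
Only numpy, scipy, OpenCV 4.12 (cv2) and the standard library are available. Lean on these libraries where they do the work, as an engineer would, in place of code of your own. Each camera call takes 0.05 s, during which the arm holds its last target. There are 200 camera calls.

## Working session

There is one attempt and no reset: what is moved stays moved. The work goes in short steps, Python scripts to look and compute and a shell command to move; the robot and the scene stay as the last step left them, time stands still between calls to the robot, and variables do not carry over. Pictures are saved under pics/ and viewed, at most 14 in all, crops included, and the job is handed in when it is done.

```bash
ls; mkdir -p pics; python3 - <<'E'
from rig import readout, vision
import cv2,numpy as np
print(readout.get_state())
for n in ("scene","top","wrist"):
    im=vision.get_image(n); cv2.imwrite(f"pics/{n}0.png",im)
    print(n,vision.camera_params(n))
E
```

```text
pics
{'clock': 0.0, 'qpos': array([-1.39902807e+00,  2.76570166e-01,  1.50612127e+00,  1.12971025e-06,
        1.36065891e+00, -1.21001201e-01]), 'qd': array([-3.52505233e-04, -2.79000344e-03, -3.72463729e-04,  5.31017034e-04,
       -1.06037397e-03, -4.62682778e-05]), 'effort': array([ 1.89547507e-03, -4.16767681e+01, -2.45807236e+01,  4.82751511e-04,
        1.10725666e-02, -1.01765184e-05]), 'position': array([ 0.16585458, -0.55002812,  0.23045857]), 'ee_rot': array([-8.78576197e-04,  9.89304510e-01,  1.45862313e-01, -2.17536488e-05]), 'contact_force': array([-0.06126831, -0.28868851, -0.23810967]), 'moment': array([-0.04724154,  0.00879211,  0.02386933]), 'gripper_force': 0.0, 'width': 0.08546746450023922}
scene {'intrinsics': array([[440.98387703,   0.        , 317.88228683],
       [  0.        , 440.98387703, 239.70696428],
       [  0.        ,   0.        ,   1.        ]]), 'dist': array([-0.08782882,  0.        ,  0.        ,  0.        ,  0.        ]), 'rvec': array([ 1.66170173,  2.15915891, -0.6181405 ]), 'tvec': array([ 0.09635526, -0.39125201,  1.32710487])}
top {'intr
[... 261 characters left out ...]
931614, -2.17785742,  0.15031651]), 'tvec': array([0.02207116, 0.56749073, 1.13158084])}
wrist {'intrinsics': array([[383.68070998,   0.        , 313.34651157],
       [  0.        , 383.68070998, 244.68720186],
       [  0.        ,   0.        ,   1.        ]]), 'dist': array([-0.06819094,  0.        ,  0.        ,  0.        ,  0.        ]), 'hand_eye': array([[-2.66372717e-04, -9.58195206e-01, -2.86115146e-01,
         7.25215448e-02],
       [ 9.99999865e-01, -3.83109653e-04,  3.52030128e-04,
         5.22625168e-04],
       [-4.46927056e-04, -2.86115014e-01,  9.58195178e-01,
        -1.42993214e-01],
       [ 0.00000000e+00,  0.00000000e+00,  0.00000000e+00,
         1.00000000e+00]])}
```

View pics/top0.png

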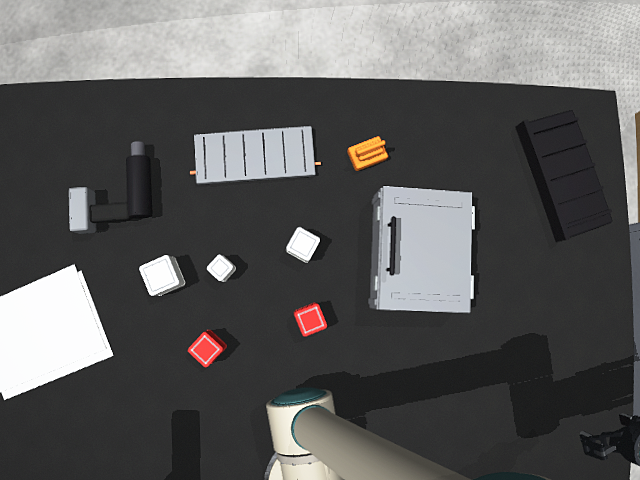

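View pics/scene0.png

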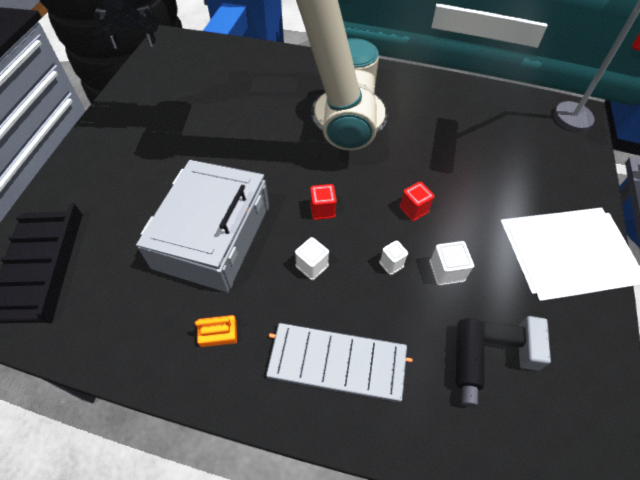

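The top view (image up is world +x, left is +y) shows the following:
- **White cups:** (162,275), (221,267) and (303,245). By size these are large, small and medium.
- **Red cups:** (206,349) and (311,319). These are not meant.
- **Case:** centred about (425,250), hinge on the right (−y), handle at (392,246).

I'll enlarge to confirm and measure.

```bash
cat > h.py <<'E'
import numpy as np, cv2
from scipy.spatial.transform import Rotation as R
from rig import readout, vision
def cam(n, st=None):
    p=vision.camera_params(n); K,d=p["intrinsics"],p["dist"]
    if n=="wrist":
        T=np.eye(4); T[:3,:3]=R.from_quat(st["ee_rot"],scalar_first=True).as_matrix(); T[:3,3]=st["position"]
        T=T@p["hand_eye"]; return K,d,T[:3,:3],T[:3,3]
    Rm=cv2.Rodrigues(p["rvec"])[0]; return K,d,Rm.T,-Rm.T@p["tvec"]
def ray(c,uv):
    K,d,Rw,o=c; q=cv2.undistortPoints(np.array(uv,float).reshape(-1,1,2),K,d).reshape(-1,2)
    return o,(Rw@np.c_[q,np.ones(len(q))].T).T
def plane(c,uv,z):
    o,v=ray(c,uv); return o+v*((z-o[2])/v[:,2])[:,None]
def proj(c,P):
    K,d,Rw,o=c; return cv2.projectPoints(np.array(P,float).reshape(-1,1,3),cv2.Rodrigues(Rw.T)[0],-Rw.T@o,K,d)[0].reshape(-1,2)
def tri(c1,u1,c2,u2):
    o1,v1=ray(c1,u1); o2,v2=ray(c2,u2); a,b=v1[0],v2[0]
    s,t=np.linalg.lstsq(np.c_[a,-b],o2-o1,rcond=None)[0]
    p,q=o1+s*a,o2+t*b; return (p+q)/2,np.linalg.norm(p-q)
def hull(m): # largest-contour list
    cs=cv2.findContours(m,cv2.RETR_EXTERNAL,cv2.CHAIN_APPROX_NONE)[0]
    return sorted(cs,key=cv2.contourArea,reverse=True)
E
python3 - <<'E'
from h import *
im=cv2.imread("pics/top0.png"); sc=cv2.imread("pics/scene0.png")
c=cam("top")
print("centres", c[3], cam("scene")[3])
hsv=cv2.cvtColor(im,cv2.COLOR_BGR2HSV)
for (u,v) in [(162,275),(221,267),(303,245)]: print(im[v-14:v+18:4,u].tolist())
a=cv2.resize(im[215:310,130:330],None,fx=4,fy=4,interpolation=cv2.INTER_CUBIC)[:300]
a=cv2.resize(im[225:300,130:330],(800,300),interpolation=cv2.INTER_CUBIC)
b=cv2.resize(im[180:320,360:490],(278,300),interpolation=cv2.INTER_CUBIC)
d=cv2.resize(sc[150:300,130:280],(300,300),interpolation=cv2.INTER_CUBIC)
o=np.zeros((600,800,3),np.uint8); o[:300]=a; o[300:,:278]=b; o[300:,300:600]=d
cv2.imwrite("pics/crop1.png",o)
for th in (120,200,235):
  m=((im.min(2)>th)*255).astype(np.uint8)
  for k in hull(m)[:14]:
    (x,y),(w,h),an=cv2.minAreaRect(k)
    if 130<x<330 and 230<y<300: 
        P=plane(c,cv2.boxPoints(((x,y),(w,h),an)),0.065); print(th,(round(x),round(y)),round(an),P.mean(0).round(3),np.linalg.norm(np.diff(P,axis=0),axis=1).round(4))
E
```

```text
centres [0.44080951 0.05563126 1.18558011] [1.03226999 0.16360147 0.91171435]
[[253, 252, 251], [254, 254, 254], [254, 254, 254], [254, 254, 254], [254, 254, 254], [254, 254, 254], [255, 255, 255], [255, 255, 255]]
[[43, 42, 42], [255, 255, 255], [238, 235, 233], [254, 254, 254], [254, 254, 254], [255, 255, 255], [255, 255, 255], [81, 82, 80]]
[[255, 255, 255], [255, 255, 255], [254, 254, 254], [254, 254, 254], [254, 254, 254], [254, 254, 254], [239, 235, 232], [144, 150, 147]]
120 (159, 275) 68 [0.474 0.342 0.065] [0.0719 0.0722 0.0714]
120 (302, 244) 29 [0.542 0.03  0.065] [0.0623 0.0584 0.0623]
120 (221, 268) 45 [0.491 0.206 0.065] [0.0458 0.0509 0.0457]
120 (178, 267) 67 [0.491 0.299 0.065] [0.0026 0.0451 0.0026]
120 (168, 291) 68 [0.439 0.321 0.065] [0.045  0.0037 0.045 ]
200 (159, 275) 67 [0.474 0.342 0.065] [0.0705 0.0707 0.07  ]
200 (302, 244) 29 [0.542 0.03  0.065] [0.0606 0.0567 0.0605]
200 (219, 267) 45 [0.492 0.21  0.065] [0.0428 0.0447 0.0426]
235 (159, 275) 67 [0.474 0.342 0.065] [0.07   0.0691 0.0696]
235 (303, 244) 29 [0.543 0.029 0.065] [0.0558 0.0561 0.0557]
235 (220, 268) 45 [0.491 0.209 0.065] [0.0428 0.0432 0.0426]
```

View pics/crop1.png

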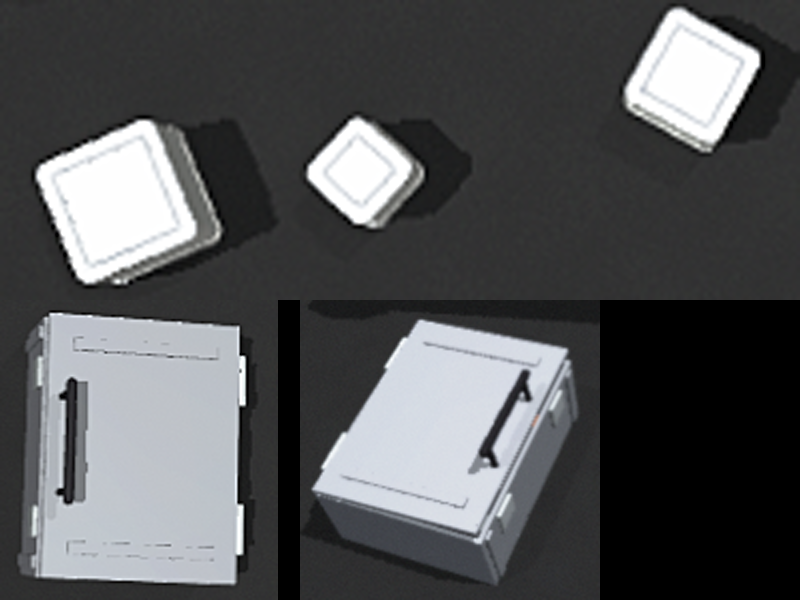

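The enlarged crop confirms the three white cups at 69, 56 and 43 mm. The lid is nearly shut and the handle bar is clear in both views. Next I triangulate the handle and lid corners.

```bash
python3 - <<'E'
from h import *
ct,cs=cam("top"),cam("scene")
T=lambda x,y:(360+x*130/278,180+(y-300)*140/300)
S=lambda x,y:(130+(x-300)/2,150+(y-300)/2)
for n,a,b in [("h+x",(71,381),(488,460)),("h-x",(68,500),(524,373)),("rear+x",(239,327),(315,490)),("rear-x",(236,584),(417,321)),("front+x",(48,314),(482,532)),("front-x",(42,577),(568,349))]:
    p,e=tri(ct,T(*a),cs,S(*b)); print(n,p.round(4),round(e,4))
for n,u in [("large",(159,275)),("med",(303,244)),("small",(220,268))]: pass
im=cv2.imread("pics/top0.png");m=((im.min(2)>235)*255).astype(np.uint8)
for k in hull(m):
    r=cv2.minAreaRect(k)
    if 130<r[0][0]<330 and 230<r[0][1]<300 and min(r[1])>10:
        z={0:.068,1:.064,2:.06}[int(np.argmin([abs(r[0][0]-q) for q in (159,303,220)]))]
        P=plane(ct,cv2.boxPoints(r),z); e=P[1]-P[0]; print(z,P.mean(0).round(4),np.degrees(np.arctan2(e[1],e[0]))%90,np.linalg.norm(np.diff(P,axis=0),axis=1).round(4))
E
```

```text
h+x [ 0.5887 -0.1523  0.1435] 0.005
h-x [ 0.4757 -0.1486  0.1534] 0.0014
rear+x [ 0.6511 -0.3372  0.1034] 0.0028
rear-x [ 0.3926 -0.3284  0.1004] 0.0008
front+x [ 0.6591 -0.1361  0.1182] 0.0046
front-x [ 0.4023 -0.1274  0.1179] 0.0022
0.068 [0.4744 0.3416 0.068 ] 22.73678627726862 [0.0699 0.069  0.0694]
0.064 [0.5433 0.0286 0.064 ] 61.19046042449173 [0.0558 0.0561 0.0558]
0.06 [0.4913 0.2098 0.06  ] 45.4429861377355 [0.043  0.0434 0.0428]
```

```bash
cat >> h.py <<'E'
def tool(az,dep=90,spin=0):
    """tool z points to azimuth az, dep deg below horizontal; spin=0: tool y horizontal, az+90 (dep<90); for dep=90 tool x at az"""
    a,d=np.radians([az,dep]); z=np.array([np.cos(a)*np.cos(d),np.sin(a)*np.cos(d),-np.sin(d)])
    x=np.array([np.cos(a)*np.sin(d),np.sin(a)*np.sin(d),np.cos(d)]); M=np.c_[x,np.cross(z,x),z]
    return R.from_matrix(M)*R.from_euler('z',spin,degrees=True)
def plan(p,rot,st=None,p0=None,r0=None):
    st=st or readout.get_state()
    r0=r0 or R.from_quat(st["ee_rot"],scalar_first=True); p0=st["position"] if p0 is None else np.array(p0)
    print("shift mm (now-axes)",(r0.inv().apply(np.array(p)-p0)*1000).round(1),"(target-axes)",(rot.inv().apply(np.array(p)-p0)*1000).round(1),
      "turn units",(np.degrees((r0.inv()*rot).as_rotvec())/6).round(3))
E
python3 - <<'E'
from h import *
plan([.532,-.151,.25],tool(-1.95))
print(proj(cam("scene"),[[.27,-.52,0],[0.3,-.65,0]]), proj(cam("top"),[[.27,-.52,0]]))
E
```

```text
shift mm (now-axes) [ 465.7 -276.5  -18.9] (target-axes) [ 352.3 -411.4  -19.4] turn units [-1.300e-02  1.000e-03  3.121e+00]
[[153.68039782 141.3734607 ]
 [109.53812861 140.93521259]] [[533.74008203 360.92795102]]
```

```bash
python3 -m handwheel '[[[0,0,-5],[0,0,0.78],0],[[0,0,-5],[0,0,0.78],0],[[0,0,-5],[0,0,0.78],0],[[0,0,-4],[0,0,0.78],0],[[35.2,-41.1,0],[0,0,0],0],[[35.2,-41.1,0],[0,0,0],0],[[35.2,-41.1,0],[0,0,0],0],[[35.2,-41.1,0],[0,0,0],0],[[35.2,-41.1,0],[0,0,0],0],[[35.2,-41.1,0],[0,0,0],0],[[35.2,-41.1,0],[0,0,0],0],[[35.2,-41.1,0],[0,0,0],0],[[35.2,-41.1,0],[0,0,0],0],[[35.2,-41.1,0],[0,0,0],0],[[0,0,0],[0,0,0],0],[[0,0,0],[0,0,0],0]]' 60
python3 - <<'E'
from h import *
st=readout.get_state(); im=vision.get_image("wrist"); cv2.imwrite("pics/w1.png",im); c=cam("wrist",st)
m=((im.max(2)<40)*255).astype(np.uint8)
for k in hull(m)[:6]:
    r=cv2.minAreaRect(k); P=plane(c,cv2.boxPoints(r),.149); print(r,P.mean(0).round(4),np.linalg.norm(np.diff(P,axis=0),axis=1).round(3))
print(st["qpos"]);plan([.532,-.151,.130],tool(-1.95),st)
E
```

```text
clock: 2.15
position: [0.5312, -0.1518, 0.2499]
ee_rot: [0.0, 1.0, -0.017, -0.001]
contact_force: [-0.3, -0.3, -0.4]
width: 0.0428
gripper_force: 0.0
((319.5, 282.5), (393.0, 639.0), 90.0) [ 0.4716 -0.1562  0.149 ] [0.401 0.341 0.581]
((174.3459014892578, 187.00491333007812), (77.35802459716797, 54.68313980102539), 66.37062072753906) [ 0.572  -0.0646  0.149 ] [0.036 0.048 0.038]
((251.0, 347.0), (100.0, 20.0), 90.0) [ 0.4528 -0.1044  0.149 ] [0.014 0.084 0.015]
((37.76498031616211, 375.8396911621094), (53.8907356262207, 38.110137939453125), 67.98871612548828) [0.4307 0.0663 0.149 ] [0.036 0.045 0.038]
((21.18292808532715, 244.8536376953125), (48.820274353027344, 35.20088577270508), 77.90524291992188) [0.5373 0.0501 0.149 ] [0.027 0.034 0.029]
((150.07803344726562, 11.25722599029541), (24.101064682006836, 9.655632972717285), 81.25383758544922) [ 0.6756 -0.0624  0.149 ] [0.006 0.013 0.006]
[-4.03604224e-01  2.32687592e-01  1.51899429e+00 -9.31633022e-04
  1.39113538e+00  1.20051021e+00]
shift mm (now-axes) [  0.9  -0.8 119.9] (target-axes) [  0.8  -0.8 119.9] turn units [0.004 0.014 0.008]
```

View pics/w1.png

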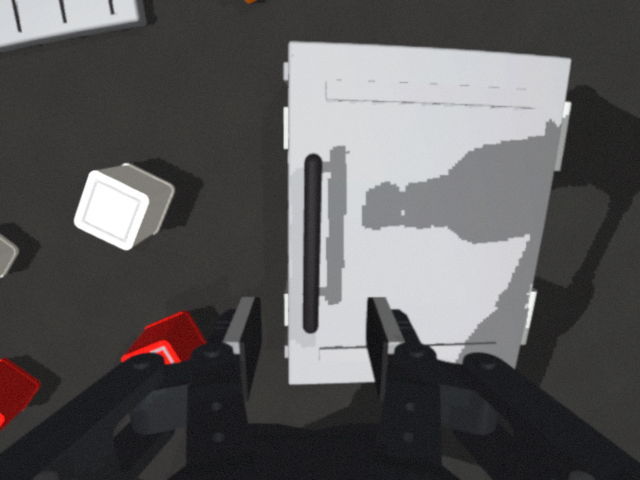

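The wrist view shows the bar from (313,156) to (310,331), centred between the fingers in y.

```bash
python3 - <<'E'
from h import *
c=cam("wrist",readout.get_state())
for z in (.144,.149,.154): P=plane(c,[(313,156),(310,331)],z); print(z,P.round(4)[:,:2],P.mean(0).round(4),np.linalg.norm(P[0]-P[1]))
E
```

```text
0.144 [[ 0.588  -0.1548]
 [ 0.4636 -0.1482]] [ 0.5258 -0.1515  0.144 ] 0.12454664264831372
0.149 [[ 0.5883 -0.1548]
 [ 0.4664 -0.1484]] [ 0.5274 -0.1516  0.149 ] 0.12204489048061853
0.154 [[ 0.5886 -0.1548]
 [ 0.4693 -0.1485]] [ 0.529  -0.1517  0.154 ] 0.11954313831292328
```

```bash
python3 -m handwheel '[[[0,0,30],[0,0,0],0],[[0,0,30],[0,0,0],0],[[0,0,30],[0,0,0],0],[[0,0,15],[0,0,0],0],[[0,0,12],[0,0,0],0],[[0,0,0],[0,0,0],0],[[0,0,0],[0,0,0],1],[[0,0,0],[0,0,0],1],[[0,0,0],[0,0,0],1],[[0,0,0],[0,0,0],1],[[0,0,0],[0,0,0],1],[[0,0,0],[0,0,0],1]]' 60
python3 - <<'E'
from h import *
h=np.array([-.334,.1]) 
st=readout.get_state();p=st["position"];print(p)
# grasp bar = TCP+19mm up; arc
s0=p[1]+.334;z0=p[2]+.019-.1;r=np.hypot(s0,z0);a0=np.arctan2(z0,s0);print(r,a0-np.arctan2(.043,.185))
r=.19; prev=None
tot=np.pi/2-(a0-np.arctan2(.043,.185)); n=20
for i in range(n+1):
    a=a0+tot*i/n;q=np.array([np.cos(a),np.sin(a)])*r
    if prev is not None: d=(q-prev)*1000; print(f"[[{0.034*-d[0]*-1*-1:.1f},{-d[0]:.1f},{-d[1]:.1f}],[0,0,0],1]",end=",")
    prev=q
E
```

```text
clock: 3.7
position: [0.5324, -0.1505, 0.134]
ee_rot: [-0.001, 1.0, -0.017, 0.001]
contact_force: [0.4, 5.4, 3.0]
width: 0.0095
gripper_force: 58.5
[ 0.53239568 -0.15048999  0.13401798]
0.19101526332441804 0.05287479662954325
[[0.2,4.5,-13.7],[0,0,0],1],[[0.2,5.5,-13.3],[0,0,0],1],[[0.2,6.5,-12.8],[0,0,0],1],[[0.3,7.5,-12.3],[0,0,0],1],[[0.3,8.4,-11.7],[0,0,0],1],[[0.3,9.3,-11.0],[0,0,0],1],[[0.3,10.1,-10.3],[0,0,0],1],[[0.4,10.8,-9.5],[0,0,0],1],[[0.4,11.5,-8.7],[0,0,0],1],[[0.4,12.1,-7.8],[0,0,0],1],[[0.4,12.7,-6.8],[0,0,0],1],[[0.4,13.2,-5.8],[0,0,0],1],[[0.5,13.6,-4.8],[0,0,0],1],[[0.5,13.9,-3.8],[0,0,0],1],[[0.5,14.2,-2.7],[0,0,0],1],[[0.5,14.3,-1.6],[0,0,0],1],[[0.5,14.4,-0.5],[0,0,0],1],[[0.5,14.4,0.6],[0,0,0],1],[[0.5,14.3,1.6],[0,0,0],1],[[0.5,14.2,2.7],[0,0,0],1],
```

```bash
python3 -m handwheel '[[[0,4.5,-13.7],[0,0,0],1],[[0,5.5,-13.3],[0,0,0],1],[[0,6.5,-12.8],[0,0,0],1],[[0,7.5,-12.3],[0,0,0],1],[[0,8.4,-11.7],[0,0,0],1],[[0,9.3,-11.0],[0,0,0],1],[[0,10.1,-10.3],[0,0,0],1],[[0,0,0],[0,0,0],1]]'
python3 -c "
from h import *
s=readout.get_state();p=s['position'];print(p,np.hypot(p[1]+.334,p[2]-.081))"
```

```text
clock: 4.7
position: [0.5297, -0.2021, 0.2194]
ee_rot: [-0.002, 1.0, -0.017, -0.0]
contact_force: [-0.1, 5.4, 4.4]
width: 0.0091
gripper_force: 59.2
[ 0.52971111 -0.20211527  0.21936052] 0.19114710772836027
```

```bash
python3 -m handwheel '[[[0,10.8,-9.5],[0,0,0],1],[[0,11.5,-8.7],[0,0,0],1],[[0,12.1,-7.8],[0,0,0],1],[[0,12.7,-6.8],[0,0,0],1],[[0,13.2,-5.8],[0,0,0],1],[[0,13.6,-4.8],[0,0,0],1],[[0,13.9,-3.8],[0,0,0],1],[[0,14.2,-2.7],[0,0,0],1],[[0,14.3,-1.6],[0,0,0],1],[[0,14.4,-0.5],[0,0,0],1],[[0,14.4,0.6],[0,0,0],1],[[0,14.3,1.6],[0,0,0],1],[[0,14.2,2.7],[0,0,0],1],[[0,0,0],[0,0,0],1],[[0,0,0],[0,0,0],1]]'
python3 - <<'E'
from h import *
s=readout.get_state();p=s['position'];s0,z0=p[1]+.334,p[2]-.081
print(p,np.hypot(s0,z0),np.arctan2(z0,s0)-np.arctan2(.043,.185))
im=vision.get_image("scene");cv2.imwrite("pics/s2.png",im)
E
```

```text
clock: 6.58
position: [0.5214, -0.3784, 0.2659]
ee_rot: [0.001, 1.0, -0.018, -0.003]
contact_force: [-5.2, -1.5, 2.5]
width: 0.0088
gripper_force: 61.3
[ 0.52136193 -0.37841321  0.2658733 ] 0.19013329468383283 1.5781870226416723
```

View pics/s2.png

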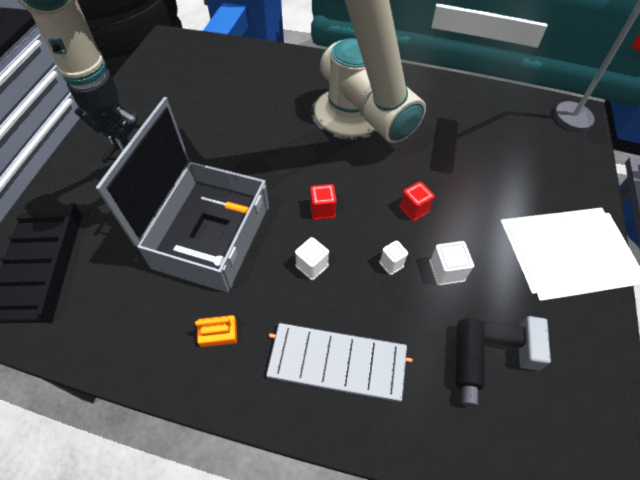

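The lid stands at about 1.58 rad and the foam well is visible. I release with a small opening, rise, and move toward the cups.

```bash
python3 -m handwheel '[[[0,0,0],[0,0,0],0.55],[[0,0,0],[0,0,0],0.55],[[0,0,0],[0,0,0],0.55],[[0,0,-15],[0,0,0],0.55],[[0,0,-30],[0,0,0],0.55],[[0,0,-45],[0,0,0],0.55],[[0,0,-40],[0,0,0],0.55],[[0,-40,0],[0,0,0],0],[[0,-50,0],[0,0,0],0],[[0,-50,0],[0,0,0],-1],[[0,-50,0],[0,0,0],-1],[[0,-50,0],[0,0,0],-1],[[0,-50,0],[0,0,0],-1],[[0,-50,0],[0,0,0],-1],[[0,-50,0],[0,0,0],-1],[[0,-50,0],[0,0,0],-1],[[0,-50,0],[0,0,0],-1],[[0,-50,0],[0,0,0],-1],[[0,-50,0],[0,0,0],-1],[[0,0,0],[0,0,0],-1]]'
python3 - <<'E'
from h import *
im=vision.get_image("top");cv2.imwrite("pics/t2.png",im)
a=cv2.resize(im[170:330,360:520],(600,600),interpolation=cv2.INTER_CUBIC)
cv2.imwrite("pics/t2c.png",a)
c=cam("top");m=((im.min(2)>235)*255).astype(np.uint8)
for k in hull(m)[:8]:
    r=cv2.minAreaRect(k)
    if 12<min(r[1])<45: P=plane(c,cv2.boxPoints(r),.064);e=P[1]-P[0];print(r[0],P.mean(0).round(4),np.degrees(np.arctan2(e[1],e[0]))%90,np.linalg.norm(np.diff(P,axis=0),axis=1).round(4))
for az in (22.7,-67.3): plan([.4744,.3416,.2],tool(az))
E
```

```text
clock: 9.12
position: [0.5439, 0.2161, 0.3961]
ee_rot: [-0.001, 1.0, -0.014, 0.0]
contact_force: [-0.6, -0.4, 0.2]
width: 0.0856
gripper_force: 0.0
(158.35841369628906, 274.8760986328125) [0.4744 0.3429 0.064 ] 22.364897294669063 [0.0691 0.0695 0.0687]
(301.8981018066406, 245.3534698486328) [0.5396 0.0308 0.064 ] 61.632404110342 [0.0469 0.056  0.0468]
(219.25, 267.2500305175781) [0.4916 0.2098 0.064 ] 45.442985976018754 [0.0428 0.0417 0.0427]
shift mm (now-axes) [ -73.6 -125.3  196. ] (target-axes) [ -15.  -144.4  196.1] turn units [ 4.000e-03 -7.000e-03 -4.077e+00]
shift mm (now-axes) [ -73.6 -125.3  196. ] (target-axes) [-144.4   15.   196.1] turn units [-3.0000e-03 -8.0000e-03  1.0923e+01]
```

View pics/t2c.png

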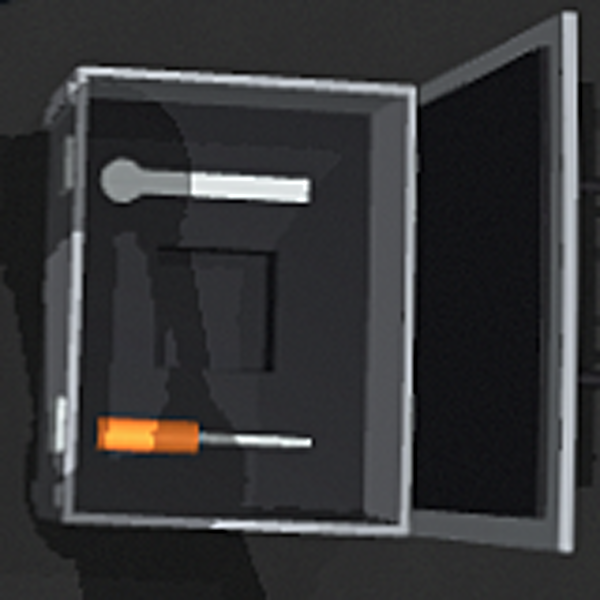

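The lid's top edge is at crop x≈560–580 and the well at about (158–276, 250–372). A spanner and a screwdriver lie either side of the well along case y, so I'll close the fingers along case x.

```bash
python3 - <<'E'
from h import *
c=cam("top");T=lambda x,y:(360+x*160/600,170+y*160/600)
print("lid edge",plane(c,[T(562,12),T(579,14),T(558,548),T(577,551)],.3).round(4))
P=plane(c,[T(80,70),T(416,88),T(408,532),T(68,523)],.1);print("rim",P.round(4),P.mean(0).round(4))
P=plane(c,[T(274,251),T(274,371)],.033);print("well right edge",P.round(4))
E
```

```text
lid edge [[ 0.6503 -0.3413  0.3   ]
 [ 0.6495 -0.3501  0.3   ]
 [ 0.3937 -0.3283  0.3   ]
 [ 0.3921 -0.3378  0.3   ]]
rim [[ 0.6588 -0.1392  0.1   ]
 [ 0.6504 -0.3379  0.1   ]
 [ 0.394  -0.3247  0.1   ]
 [ 0.4015 -0.1283  0.1   ]] [ 0.5262 -0.2325  0.1   ]
well right edge [[ 0.5618 -0.2685  0.033 ]
 [ 0.489  -0.2666  0.033 ]]
```

```bash
python3 -m handwheel '[[[0,-25,0],[0,0,-0.82],-1],[[-10,-25,10],[0,0,-0.82],-1],[[-10,-25,15],[0,0,-0.82],-1],[[-10,-25,15],[0,0,-0.82],-1],[[0,-20,25],[0,0,-0.82],-1],[[0,-18,30],[0,0,0],-1],[[0,0,40],[0,0,0],-1],[[0,0,0],[0,0,0],-1],[[0,0,0],[0,0,0],-1]]'
python3 - <<'E'
from h import *
st=readout.get_state();im=vision.get_image("wrist");cv2.imwrite("pics/w2.png",im);c=cam("wrist",st)
m=((im.min(2)>225)*255).astype(np.uint8)
for k in hull(m)[:6]:
    r=cv2.minAreaRect(k);P=plane(c,cv2.boxPoints(r),.068);e=P[1]-P[0];print(np.round(r[0]),P.mean(0).round(4),np.degrees(np.arctan2(e[1],e[0]))%90,np.linalg.norm(np.diff(P,axis=0),axis=1).round(4))
plan([.4744,.3425,.05],tool(22.5),st)
E
```

```text
clock: 10.3
position: [0.4932, 0.3429, 0.2624]
ee_rot: [-0.0, 0.981, 0.196, 0.001]
contact_force: [0.2, 0.4, 0.2]
width: 0.0857
gripper_force: 0.0
[ 76. 219.] [0.3982 0.5451 0.068 ] 20.818617277437724 [0.1405 0.1915 0.1649]
[306. 235.] [0.4731 0.3409 0.068 ] 23.923817669309884 [0.0667 0.0676 0.0705]
[438. 271.] [0.489  0.2133 0.068 ] 47.43577544159226 [0.0179 0.02   0.0182]
[431. 282.] [0.4769 0.2136 0.068 ] 3.0133081819558183 [0.0206 0.0436 0.0211]
[610. 316.] [0.5138 0.0213 0.068 ] 21.18067402618233 [0.017  0.0083 0.0172]
shift mm (now-axes) [-18.1  -6.9 212.4] (target-axes) [-17.5  -6.9 212.4] turn units [ 0.001 -0.027  0.015]
```

```bash
python3 -m handwheel '[[[-18,-6.3,30],[0,0,0.05],-1],[[0,0,45],[0,0,0],-1],[[0,0,45],[0,0,0],-1],[[0,0,45],[0,0,0],-1],[[0,0,40],[0,0,0],-1],[[0,0,22],[0,0,0],-1],[[0,0,0],[0,0,0],1],[[0,0,0],[0,0,0],1],[[0,0,0],[0,0,0],1],[[0,0,0],[0,0,0],1],[[0,0,-25],[0,0,0],1],[[0,0,-50],[0,0,0],1],[[0,0,-50],[0,0,0],1],[[0,0,-50],[0,0,0],1],[[0,0,-50],[0,0,0],1],[[0,0,-50],[0,0,0],1],[[0,0,-50],[0,0,0],1],[[0,0,0],[0,0,0],1]]' 50
python3 - <<'E'
from h import *
st=readout.get_state();print(st["position"],st["qpos"],st["width"])
F=[.27,-.52,.036]; 
for az in (-62.6,27.4): plan(F,tool(az),st)
E
```

```text
clock: 12.6
position: [0.4743, 0.3431, 0.3638]
ee_rot: [-0.002, 0.981, 0.194, 0.005]
contact_force: [0.5, 0.2, -0.3]
width: 0.068
gripper_force: 57.2
[0.47430422 0.34305341 0.36382822] [ 5.07383949e-01  2.44577356e-01  1.22949688e+00 -7.09546560e-05
  1.65711071e+00  1.68783241e+00] 0.06799263007904785
shift mm (now-axes) [-520.7  720.8  321.6] (target-axes) [672.2 578.6 327.8] turn units [-0.082 -0.072 14.161]
shift mm (now-axes) [-520.7  720.8  321.6] (target-axes) [-578.6  672.2  327.8] turn units [-0.007 -0.099 -0.839]
```

```bash
python3 -m handwheel '[[[0,0,0],[0,0,-0.84],1],[[-38.6,44.8,0],[0,0,0],1],[[-38.6,44.8,0],[0,0,0],1],[[-38.6,44.8,0],[0,0,0],1],[[-38.6,44.8,0],[0,0,0],1],[[-38.6,44.8,0],[0,0,0],1],[[-38.6,44.8,0],[0,0,0],1],[[-38.6,44.8,0],[0,0,0],1],[[-38.6,44.8,0],[0,0,0],1],[[-38.6,44.8,0],[0,0,0],1],[[-38.6,44.8,0],[0,0,0],1],[[-38.6,44.8,0],[0,0,0],1],[[-38.6,44.8,0],[0,0,0],1],[[-38.6,44.8,0],[0,0,0],1],[[-38.6,44.8,30],[0,0,0],1],[[-38.6,44.8,45],[0,0,0],1],[[0,0,50],[0,0,0],1],[[0,0,50],[0,0,0],1],[[0,0,50],[0,0,0],1],[[0,0,0],[0,0,0],1]]'
python3 - <<'E'
from h import *
plan([.27,-.52,.036],tool(27.4))
E
```

```text
clock: 15.1
position: [0.2694, -0.5044, 0.1377]
ee_rot: [-0.006, 0.972, 0.237, -0.001]
contact_force: [-0.5, -0.1, 0.0]
width: 0.0682
gripper_force: 57.1
shift mm (now-axes) [ -6.7  15.4 101.5] (target-axes) [ -6.6  14.2 101.7] turn units [-0.111 -0.012 -0.002]
```

```bash
python3 -m handwheel '[[[0,0,40],[-0.1,0,0],1],[[0,0,40],[0,0,0],1],[[0,0,15],[0,0,0],1],[[0,0,6],[0,0,0],1],[[0,0,0],[0,0,0],1],[[0,0,0],[0,0,0],-1],[[0,0,0],[0,0,0],-1],[[0,0,0],[0,0,0],-1],[[0,0,-30],[0,0,0],-1],[[0,0,-50],[0,0,0],-1],[[0,0,-50],[0,0,0],-1],[[0,0,0],[0,0,0],-1]]'
python3 - <<'E'
from h import *
st=readout.get_state();im=vision.get_image("top");cv2.imwrite("pics/t3.png",im)
im=vision.get_image("wrist");cv2.imwrite("pics/w3.png",im);c=cam("wrist",st)
m=((im.min(2)>225)*255).astype(np.uint8)
for k in hull(m)[:4]:
    r=cv2.minAreaRect(k);P=plane(c,cv2.boxPoints(r),.068);e=P[1]-P[0];print(np.round(r[0]),P.mean(0).round(4),np.degrees(np.arctan2(e[1],e[0]))%90,np.linalg.norm(np.diff(P,axis=0),axis=1).round(4))
print(st["qpos"],st["position"])
E
```

```text
clock: 16.6
position: [0.2718, -0.5106, 0.1762]
ee_rot: [0.01, 0.971, 0.237, 0.002]
contact_force: [0.7, -0.2, -0.2]
width: 0.0853
gripper_force: 0.0
[314. 238.] [ 0.2742 -0.5135  0.068 ] 29.602352889488543 [0.0696 0.0755 0.0756]
[627. 364.] [ 0.2967 -0.7915  0.068 ] 89.67377821074909 [0.0522 0.0235 0.0536]
[535. 471.] [ 0.1723 -0.7907  0.068 ] 87.77019512816274 [0.0257 0.0248 0.0264]
[311. 181.] [ 0.3086 -0.4934  0.068 ] 29.24648662462048 [0.0554 0.0044 0.0557]
[-1.20257947e+00  3.05685397e-01  1.60323816e+00  1.20972972e-03
  1.21200384e+00 -1.10401318e-01] [ 0.27183912 -0.51063715  0.17621805]
```

View pics/w3.png

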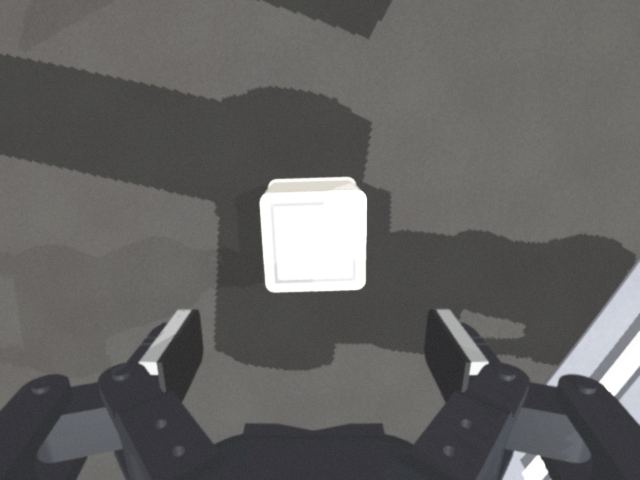

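The cup stands inverted and square at the flip spot (crop centre (314,238)). Next I spin the tool 90° and pitch it shallow.

```bash
python3 -m handwheel '[[[0,0,-5],[0,0,1],-1],[[0,0,-5],[0,0,1],-1],[[0,0,-5],[0,0,1],-1],[[0,0,-5],[0,0,1],-1],[[0,0,-5],[0,0,1],-1],[[0,0,-5],[0,0,1],-1],[[0,0,-5],[0,0,1],-1],[[0,0,0],[0,0,1],-1],[[0,0,0],[0,0,1],-1],[[0,0,0],[0,0,1],-1],[[0,0,0],[0,0,1],-1],[[0,0,0],[0,0,1],-1],[[0,0,0],[0,0,1],-1],[[0,0,0],[0,0,1],-1],[[0,0,0],[0,0,0.9],-1],[[-40,0,0],[0,0,0],-1],[[-40,0,0],[0,0,0],-1],[[-40,0,0],[0,0,0],-1],[[0,0,0],[0,0,0],-1]]'
python3 - <<'E'
from h import *
st=readout.get_state();print(st["qpos"],st["position"])
t=tool(-61.8,15);G=np.array([.273,-.5115,.037]);z=t.as_matrix()[:,2]
plan(G+.019*z-.12*z,t,st); print(G+.019*z-.12*z)
E
```

```text
clock: 19.08
position: [0.2126, -0.3974, 0.2032]
ee_rot: [0.001, 0.857, -0.515, 0.002]
contact_force: [-0.1, -0.2, 0.1]
width: 0.0851
gripper_force: 0.0
[-1.23524429e+00  1.04696162e-01  1.80077281e+00  1.49364135e-03
  1.23177879e+00  1.41746790e+00] [ 0.21264342 -0.39743199  0.20319241]
shift mm (now-axes) [ 30.9   0.7 140.2] (target-axes) [-127.1    0.7   66.7] turn units [ 0.018 12.457 -0.035]
[ 0.22689865 -0.42552135  0.06314072]
```

```bash
python3 -m handwheel '[[[40,0,0],[0,0,0],-1],[[40,0,0],[0,0,0],-1],[[40,0,0],[0,0,0],-1],[[0,0,0],[0,0.96,0],-1],[[0,0,0],[0,0.96,0],-1],[[0,0,0],[0,0.96,0],-1],[[0,0,0],[0,0.96,0],-1],[[0,0,0],[0,0.96,0],-1],[[0,0,0],[0,0.96,0],-1],[[0,0,0],[0,0.96,0],-1],[[0,0,0],[0,0.96,0],-1],[[0,0,0],[0,0.96,0],-1],[[0,0,0],[0,0.96,0],-1],[[0,0,0],[0,0.96,0],-1],[[0,0,0],[0,0.96,0],-1],[[0,0,0],[0,0.96,0],-1],[[0,0,0],[0,0,0],-1]]'
python3 - <<'E'
from h import *
st=readout.get_state();print(st["qpos"],st["position"])
t=tool(-61.8,15);G=np.array([.273,-.5115,.037]);z=t.as_matrix()[:,2]
plan(G+.019*z-.12*z,t,st); print(G+.019*z-.12*z)
E
```

```text
clock: 21.2
position: [0.3061, -0.4876, 0.1982]
ee_rot: [0.187, 0.773, -0.442, 0.416]
contact_force: [0.7, 1.1, -0.3]
width: 0.0854
gripper_force: 0.0
[-1.33210314  0.0591517   2.35359128  2.07527554  0.3612506  -0.67149271] [ 0.30614933 -0.48761253  0.19818248]
shift mm (now-axes) [-162.7   43.6    0.2] (target-axes) [-154.3   40.5  -54.1] turn units [-1.023  3.504 -0.359]
[ 0.22689865 -0.42552135  0.06314072]
```

```bash
python3 -m handwheel '[[[0,0,-5],[-0.2,0.6,-0.06],-1],[[0,0,-5],[-0.2,0.6,-0.06],-1],[[0,0,-5],[-0.2,0.6,-0.06],-1],[[0,0,-5],[-0.2,0.6,-0.06],-1],[[0,0,-5],[-0.2,0.6,-0.06],-1],[[0,0,-5],[0,0.5,-0.06],-1],[[0,0,0],[0,0,0],-1],[[0,0,0],[0,0,0],-1]]'
python3 - <<'E'
from h import *
st=readout.get_state();print(st["qpos"],st["position"])
t=tool(-61.8,15);G=np.array([.273,-.5115,.037]);z=t.as_matrix()[:,2]
plan(G+.019*z-.12*z,t,st)
E
```

```text
clock: 22.2
position: [0.2956, -0.4677, 0.2158]
ee_rot: [0.31, 0.683, -0.404, 0.523]
contact_force: [-0.1, -0.2, 0.2]
width: 0.0857
gripper_force: 0.0
[-1.24832905  0.31176731  2.69244755  2.9536363   1.17207684 -1.54446343] [ 0.29561291 -0.46767874  0.21575131]
shift mm (now-axes) [-165.6   39.9  -27.8] (target-axes) [-165.4   40.6  -27.8] turn units [-0.089  0.018  0.025]
```

```bash
cat >> h.py <<'E'
E
python3 - <<'E'
import numpy as np
from scipy.optimize import least_squares, brentq
D=[(.2766,1.5061,1.36065,1,(.1659,-.5500,.2305)),(.2327,1.5190,1.3911,1,(.5312,-.1518,.2499)),(.2446,1.2295,1.6571,1,(.4743,.3431,.3638)),(.3057,1.6032,1.2120,1,(.2718,-.5106,.1762)),(.1047,1.8008,1.2318,1,(.2126,-.3974,.2032)),(.31177,2.69245,1.17208,-1,(.2956,-.4677,.21575))]
d=.07
def f(x,D=D):
    a,b,h,L,e,d=x;o=[]
    for q2,q3,q5,s,p in D:
        ph=q2+q3+s*q5;R=np.sqrt(p[0]**2+p[1]**2-d*d)
        o+=[e+a*np.sin(q2)+b*np.sin(q2+q3)+L*np.sin(ph)-R,h+a*np.cos(q2)+b*np.cos(q2+q3)+L*np.cos(ph)-p[2]]
    return o
r=least_squares(f,[.4,.4,.35,.25,0,.07]);print(r.x.round(4),np.abs(r.fun).max())
a,b,h,L,e,d=r.x
for dep in (15,20,25,30,45):
  for z in (.03,.05,.08,.12,.2):
    ph=np.pi/2+np.radians(dep);zw=z-L*np.cos(ph)-h
    # min R with q3<=2.6 and q2<=2
    dmin=np.sqrt(a*a+b*b+2*a*b*np.cos(2.6)); Rw=np.sqrt(max(0,dmin**2-zw**2))
    print(dep,z,"minR",round(Rw+e+L*np.sin(ph),3),"wrist z",round(zw+h,3),"Rw",round(Rw+e,3),end=" | ")
  print()
E
```

```text
[ 0.5357  0.3771  0.1276  0.3238  0.052  -0.    ] 0.03550279025221495
15 0.03 minR 0.653 wrist z 0.114 Rw 0.34 | 15 0.05 minR 0.653 wrist z 0.134 Rw 0.34 | 15 0.08 minR 0.651 wrist z 0.164 Rw 0.338 | 15 0.12 minR 0.643 wrist z 0.204 Rw 0.33 | 15 0.2 minR 0.607 wrist z 0.284 Rw 0.294 | 
20 0.03 minR 0.644 wrist z 0.141 Rw 0.34 | 20 0.05 minR 0.642 wrist z 0.161 Rw 0.338 | 20 0.08 minR 0.637 wrist z 0.191 Rw 0.333 | 20 0.12 minR 0.625 wrist z 0.231 Rw 0.321 | 20 0.2 minR 0.579 wrist z 0.311 Rw 0.274 | 
25 0.03 minR 0.631 wrist z 0.167 Rw 0.337 | 25 0.05 minR 0.627 wrist z 0.187 Rw 0.334 | 25 0.08 minR 0.619 wrist z 0.217 Rw 0.326 | 25 0.12 minR 0.603 wrist z 0.257 Rw 0.309 | 25 0.2 minR 0.543 wrist z 0.337 Rw 0.25 | 
30 0.03 minR 0.613 wrist z 0.192 Rw 0.333 | 30 0.05 minR 0.608 wrist z 0.212 Rw 0.327 | 30 0.08 minR 0.597 wrist z 0.242 Rw 0.316 | 30 0.12 minR 0.576 wrist z 0.282 Rw 0.295 | 30 0.2 minR 0.5 wrist z 0.362 Rw 0.219 | 
45 0.03 minR 0.537 wrist z 0.259 Rw 0.308 | 45 0.05 minR 0.526 wrist z 0.279 Rw 0.297 | 45 0.08 minR 0.505 wrist z 0.309 Rw 0.276 | 45 0.12 minR 0.465 wrist z 0.349 Rw 0.236 | 45 0.2 minR 0.281 wrist z 0.429 Rw 0.052 | <stdin>:8: RuntimeWarning: invalid value encountered in sqrt
```

```bash
cat > fk.py <<'E'
import numpy as np
from scipy.optimize import least_squares
from scipy.spatial.transform import Rotation as R
D=[([-1.39903,.2766,1.5061,0,1.36066,-.121],(.1659,-.5500,.2305)),([-.4036,.2327,1.5190,-.0009,1.3911,1.2005],(.5312,-.1518,.2499)),([.50738,.2446,1.2295,0,1.6571,1.6878],(.4743,.3431,.3638)),([-1.20258,.3057,1.6032,.0012,1.2120,-.1104],(.2718,-.5106,.1762)),([-1.23524,.1047,1.8008,.0015,1.2318,1.4175],(.2126,-.3974,.2032)),([-1.24833,.31177,2.69245,2.95364,1.17208,-1.54446],(.2956,-.4677,.21575)),([-1.3321,.05915,2.35359,2.07528,.36125,-.67149],(.30615,-.48761,.19818))]
def fk(x,q):
    e,c,h,a,f,b,L=x; E=R.from_euler
    r1=E('z',q[0]);r3=E('y',q[1]+q[2]);r5=r3*E('z',q[3])*E('y',q[4])
    p=r1.apply(np.array([e,c,h])+E('y',q[1]).apply([0,0,a])+r3.apply([f,0,b])+r5.apply([0,0,L]))
    return p,r1*r5*E('z',q[5])
fit=least_squares(lambda x:np.concatenate([fk(x,q)[0]-p for q,p in D]),[0,.07,.35,.4,0,.4,.25])
X=fit.x
E
python3 - <<'E'
from fk import *
from h import tool
print(X.round(4),np.abs(fit.fun).max())
p,r=fk(X,D[5][0]);print(r.as_quat(scalar_first=True))
q0=fk(X,D[1][0])[1].as_quat(scalar_first=True);print(q0)
E
```

```text
[-0.      0.0694  0.1368  0.6297  0.0604  0.4211  0.3645] 5.785979622330295e-05
[0.58900558 0.76904203 0.19716751 0.15090312]
[-3.84618068e-04  7.18726525e-01  6.95292472e-01 -6.42244724e-04]
```

```bash
cat >> fk.py <<'E'
lo=np.array([-2.89,-.75,.22,-1.18,.11,-2.7])+.04; hi=np.array([2.89,2.08,2.7,4.32,2.71,2.7])-.04
O=R.from_euler('z',-90,degrees=True)
def FK(q): p,r=fk(X,q); return p,r*O
def ik(p,rot,seeds=None):
    best=None
    for s in (seeds if seeds is not None else [[np.arctan2(p[1],p[0])-.1,.5,2,j4,.8,j6] for j4 in (0,3.1) for j6 in (-1.6,0,1.6)]):
        r=least_squares(lambda q:np.r_[10*(FK(q)[0]-p),(FK(q)[1].inv()*rot).as_rotvec()],np.clip(s,lo+.01,hi-.01),bounds=(lo,hi))
        if best is None or r.cost<best.cost: best=r
    return best.x,np.sqrt(2*best.cost)
E
python3 - <<'E'
from fk import *; from h import tool
q=D[1][0];print(FK(q)[1].as_quat(scalar_first=True))
az=-61.8;u=np.array([np.cos(np.radians(az)),np.sin(np.radians(az)),0])
for rad in (.58,.64,.70):
  for dep in (12,18,25):
    for sp in (0,180):
      t=tool(az,dep,sp);z=t.as_matrix()[:,2]
      o=[]
      for back,h in ((0,.037),(.12,.045),(0,.1)):
        q,e=ik(u*rad+[0,0,h]+(.019-back)*z,t); o.append((round(e,3),q.round(1).tolist()))
      print(rad,dep,sp,o)
E
```

```text
[-7.26101643e-04  1.65703774e-02  9.99862422e-01 -1.82169555e-04]
0.58 12 0 [(np.float64(0.224), [-1.3, 0.9, 2.7, 2.9, 1.5, 1.5]), (np.float64(0.518), [-1.4, 0.3, 2.7, 2.7, 0.7, 1.7]), (np.float64(0.161), [-1.3, 0.7, 2.7, 2.9, 1.4, 1.5])]
0.58 12 180 [(np.float64(0.224), [-1.3, 0.9, 2.7, 2.9, 1.5, -1.7]), (np.float64(0.518), [-1.4, 0.3, 2.7, 2.8, 0.7, -1.5]), (np.float64(0.161), [-1.3, 0.7, 2.7, 2.9, 1.4, -1.6])]
0.58 18 0 [(np.float64(0.134), [-1.3, 0.8, 2.7, 2.9, 1.5, 1.5]), (np.float64(0.394), [-1.4, 0.3, 2.7, 2.7, 0.7, 1.7]), (np.float64(0.069), [-1.3, 0.7, 2.7, 2.9, 1.4, 1.5])]
0.58 18 180 [(np.float64(0.134), [-1.3, 0.8, 2.7, 2.9, 1.5, -1.7]), (np.float64(0.394), [-1.4, 0.3, 2.7, 2.7, 0.7, -1.5]), (np.float64(0.069), [-1.3, 0.7, 2.7, 2.9, 1.4, -1.6])]
0.58 25 0 [(np.float64(0.028), [-1.3, 0.8, 2.7, 2.9, 1.4, 1.5]), (np.float64(0.247), [-1.4, 0.3, 2.7, 2.7, 0.7, 1.7]), (np.float64(0.0), [-1.3, 0.6, 2.6, 2.9, 1.2, 1.6])]
0.58 25 180 [(np.float64(0.028), [-1.3, 0.8, 2.7, 2.9, 1.4, -1.7]), (np.float64(0.247), [-1.4, 0.3, 2.7, 2.7, 0.7, -1.5]), (np.float64(0.0), [-1.3, 0.6, 2.6, 2.9
[... 1362 characters left out ...]
2.4, 3.0, 1.4, -1.6])]
0.7 18 0 [(np.float64(0.0), [-1.3, 0.8, 2.4, 3.0, 1.4, 1.6]), (np.float64(0.068), [-1.3, 0.7, 2.7, 2.9, 1.4, 1.5]), (np.float64(0.0), [-1.3, 0.7, 2.4, 2.9, 1.2, 1.6])]
0.7 18 180 [(np.float64(0.0), [-1.3, 0.8, 2.4, 3.0, 1.4, -1.6]), (np.float64(0.068), [-1.3, 0.7, 2.7, 2.9, 1.4, -1.6]), (np.float64(0.0), [-1.3, 0.7, 2.4, 2.9, 1.2, -1.6])]
0.7 25 0 [(np.float64(0.0), [-1.3, 0.7, 2.4, 3.0, 1.1, 1.6]), (np.float64(0.0), [-1.3, 0.6, 2.6, 2.9, 1.2, 1.6]), (np.float64(0.0), [-1.3, 0.6, 2.3, 2.9, 0.9, 1.6])]
0.7 25 180 [(np.float64(0.0), [-1.3, 0.7, 2.4, 3.0, 1.1, -1.6]), (np.float64(0.0), [-1.3, 0.6, 2.6, 2.9, 1.2, -1.6]), (np.float64(0.0), [-1.3, 0.6, 2.3, 2.9, 0.9, -1.5])]
```

```bash
sed -i "s/'z',-90/'z',90/" fk.py; python3 - <<'E'
from fk import *; from h import *
st=readout.get_state();q0=st["qpos"]
az=-61.8;u=np.array([np.cos(np.radians(az)),np.sin(np.radians(az)),0])
G=np.array([.273,-.5115,.045])
for dep in (25,28):
  t=tool(az,dep,0);z=t.as_matrix()[:,2]
  for dz,out in ((.15,0),(.08,0),(0,0),(.02,.1),(0,.1)):
    p=G+[0,0,dz]+out*u+.019*z;q,e=ik(p,t,[q0]);print(dep,dz,out,p.round(4),round(e,4),q.round(2))
t=tool(az,28,0);z=t.as_matrix()[:,2];plan(G+[0,0,.15]+.019*z,t,st)
c=cam("wrist",st)
st3={"ee_rot":[.01,.971,.237,.002],"position":[.2718,-.5106,.1762]};print(plane(cam("wrist",st3),[(640,258),(510,440)],0).round(3))
E
```

```text
25 0.15 0 [ 0.2811 -0.5267  0.187 ] 0.0 [-1.35  0.23  2.5   2.78  0.74 -1.41]
25 0.08 0 [ 0.2811 -0.5267  0.117 ] 0.0 [-1.35  0.48  2.6   2.87  1.07 -1.55]
25 0 0 [ 0.2811 -0.5267  0.037 ] 0.0224 [-1.34  0.79  2.66  2.9   1.41 -1.65]
25 0.02 0.1 [ 0.3284 -0.6148  0.057 ] 0.0 [-1.27  0.66  2.4   2.94  1.05 -1.55]
25 0 0.1 [ 0.3284 -0.6148  0.037 ] 0.0 [-1.27  0.71  2.41  2.95  1.11 -1.57]
28 0.15 0 [ 0.2809 -0.5263  0.1861] 0.0 [-1.34  0.19  2.45  2.73  0.61 -1.35]
28 0.08 0 [ 0.2809 -0.5263  0.1161] 0.0 [-1.34  0.42  2.56  2.85  0.92 -1.52]
28 0 0 [ 0.2809 -0.5263  0.0361] 0.0 [-1.34  0.74  2.64  2.91  1.31 -1.63]
28 0.02 0.1 [ 0.3282 -0.6144  0.0561] 0.0 [-1.27  0.61  2.37  2.93  0.93 -1.53]
28 0 0.1 [ 0.3282 -0.6144  0.0361] 0.0 [-1.27  0.67  2.38  2.94  0.99 -1.55]
shift mm (now-axes) [-17.1  41.1  50.5] (target-axes) [-5.2 40.6 53.4] turn units [-0.085 -2.149  0.035]
[[ 0.383 -0.806  0.   ]
 [ 0.155 -0.816  0.   ]]
```

```bash
python3 -m handwheel '[[[-5,14,17],[0,-0.72,0],-1],[[-5,14,17],[-0.08,-0.72,0],-1],[[-5,13,17],[0,-0.71,0.03],-1],[[0,0,0],[0,0,0],-1],[[0,0,0],[0,0,0],-1]]'
python3 - <<'E'
from fk import *; from h import *
t=tool(-61.8,28);z=t.as_matrix()[:,2]
plan(np.array([.273,-.5115,.045])+.019*z,t)
E
```

```text
clock: 22.82
position: [0.2791, -0.5239, 0.1853]
ee_rot: [0.266, 0.735, -0.44, 0.442]
contact_force: [-0.8, 0.4, -0.4]
width: 0.0854
gripper_force: 0.0
shift mm (now-axes) [-130.4   -0.8   72.5] (target-axes) [-130.3   -0.4   72.7] turn units [ 0.017 -0.011  0.014]
```

```bash
python3 -m handwheel '[[[-26,0,14.5],[0,0,0],-1],[[-26,0,14.5],[0,0,0],-1],[[-26,0,14.5],[0,0,0],-1],[[-26,0,14.5],[0,0,0],-1],[[-17,0,9.5],[0,0,0],-1],[[-9.4,0,5],[0,0,0],-1],[[0,0,0],[0,0,0],-1],[[0,0,0],[0,0,0],1],[[0,0,0],[0,0,0],1],[[0,0,0],[0,0,0],1],[[0,0,0],[0,0,0],1],[[9,0,-4.7],[0,0,0],1],[[9,0,-4.7],[0,0,0],1],[[11.7,0,22],[0,0,0],1],[[11.7,0,22],[0,0,0],1],[[11.7,0,22],[0,0,0],1],[[11.7,0,22],[0,0,0],1],[[0,0,0],[0,0,0],1]]'
python3 -c "
from h import *
t=tool(-61.8,28);z=t.as_matrix()[:,2];u=np.array([.4726,-.8813,0])
plan(np.array([.273,-.5115,.045])+.1*u+.019*z,t)"
```

```text
clock: 25.08
position: [0.3281, -0.6172, 0.0578]
ee_rot: [0.267, 0.735, -0.439, 0.443]
contact_force: [-0.8, 0.1, -0.3]
width: 0.0682
gripper_force: 53.7
shift mm (now-axes) [-20.3  -1.4   8. ] (target-axes) [-20.3  -1.4   8.1] turn units [ 0.02  -0.044  0.021]
```

```bash
python3 -m handwheel '[[[-9,0,4.8],[0,0,0],1],[[-9.5,0,5],[0,0,0],1],[[0,0,0],[0,0,0],1],[[0,0,0],[0,0,0],-1],[[0,0,0],[0,0,0],-1],[[0,0,0],[0,0,0],-1],[[22,0,-11.8],[0,0,0],-1],[[33,0,-17.6],[0,0,0],-1],[[33,0,-17.6],[0,0,0],-1],[[0,0,0],[0,0.72,0],-1],[[0,0,0],[0,0.72,0],-1],[[0,0,0],[0,0.72,0],-1],[[0,0,0],[0,0,0],-1],[[0,0,0],[0,0,0],-1]]'
python3 - <<'E'
from h import *
for n in ("top","scene"):
    im=vision.get_image(n);cv2.imwrite(f"pics/{n}4.png",im)
G=np.array([.273,-.5115,.040])+.1*np.array([.4726,-.8813,0]);t=tool(-61.8,15);plan(G+.019*t.as_matrix()[:,2],t)
print(G,proj(cam("scene"),[G])); u,v=proj(cam("scene"),[G])[0].astype(int)
im=cv2.imread("pics/scene4.png");cv2.imwrite("pics/s4c.png",cv2.resize(im[max(0,v-90):v+90,max(0,u-110):u+110],(660,540)))
E
```

```text
clock: 26.82
position: [0.3275, -0.6155, 0.1352]
ee_rot: [0.314, 0.681, -0.407, 0.522]
contact_force: [1.0, -0.6, 0.4]
width: 0.0854
gripper_force: 0.0
shift mm (now-axes) [-97.8  -1.4  26.8] (target-axes) [-97.7  -1.1  26.9] turn units [ 0.017 -0.017  0.022]
[ 0.32026 -0.59963  0.04   ] [[116.17656651 138.85328347]]
```

View pics/s4c.png

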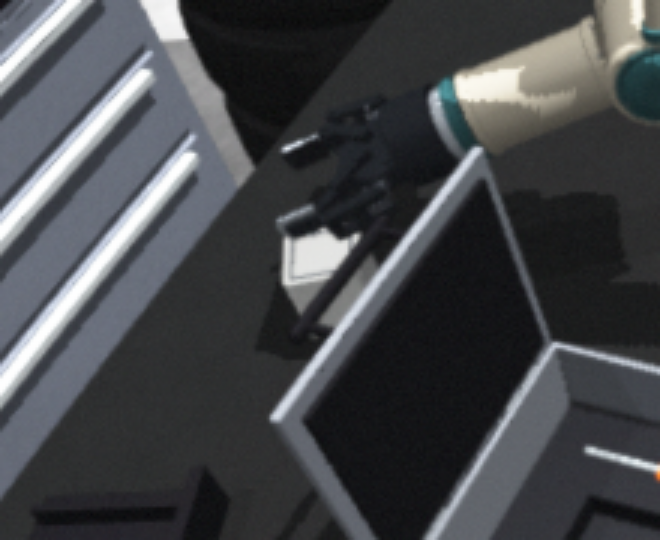

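The cup stands inverted right under the open fingers. I descend, grip, lift and spin.

```bash
python3 -m handwheel '[[[-30,0,8.2],[0,0,0],-1],[[-30,0,8.2],[0,0,0],-1],[[-25,0,6.8],[0,0,0],-1],[[-12.8,0,3.5],[0,0,0],-1],[[0,0,0],[0,0,0],-1],[[0,0,0],[0,0,0],1],[[0,0,0],[0,0,0],1],[[0,0,0],[0,0,0],1],[[0,0,0],[0,0,0],1],[[25,0,-6.7],[0,0,0],1],[[40,0,-10.8],[0,0,0],1],[[40,0,-10.8],[0,0,0],1],[[0,0,0],[0,0,0],1]]' 60
python3 -m handwheel '[[[0,0,0],[0,0,1],1],[[0,0,0],[0,0,1],1],[[0,0,0],[0,0,1],1],[[0,0,0],[0,0,1],1],[[0,0,0],[0,0,1],1],[[0,0,0],[0,0,1],1],[[0,0,0],[0,0,1],1],[[0,0,0],[0,0,1],1],[[0,0,0],[0,0,1],1],[[0,0,0],[0,0,1],1],[[0,0,0],[0,0,1],1],[[0,0,0],[0,0,1],1],[[0,0,0],[0,0,1],1],[[0,0,0],[0,0,1],1],[[0,0,0],[0,0,1],1],[[0,0,0],[0,0,0],1]]'
python3 -m handwheel '[[[0,0,0],[0,0,1],1],[[0,0,0],[0,0,1],1],[[0,0,0],[0,0,1],1],[[0,0,0],[0,0,1],1],[[0,0,0],[0,0,1],1],[[0,0,0],[0,0,1],1],[[0,0,0],[0,0,1],1],[[0,0,0],[0,0,1],1],[[0,0,0],[0,0,1],1],[[0,0,0],[0,0,1],1],[[0,0,0],[0,0,1],1],[[0,0,0],[0,0,1],1],[[0,0,0],[0,0,1],1],[[0,0,0],[0,0,1],1],[[0,0,0],[0,0,1],1],[[0,0,0],[0,0,0],1]]'
python3 - <<'E'
from fk import *; from h import *
st=readout.get_state();print(st["qpos"],st["position"])
for dep in (15,12,10):
  t=tool(-61.8,dep,180);tilt=np.radians(dep+15);h=.028*np.cos(tilt)+.0345*np.sin(tilt)
  p=np.array([.32026,-.59963,h])+.019*t.as_matrix()[:,2];print(dep,h,ik(p,t,[st["qpos"]]))
  plan(p,t,st)
im=vision.get_image("wrist");cv2.imwrite("pics/w5.png",im)
E
```

```text
clock: 28.55
position: [0.3277, -0.6157, 0.1473]
ee_rot: [0.316, 0.679, -0.406, 0.524]
contact_force: [-0.8, -0.2, -0.7]
width: 0.068
gripper_force: 64.8
clock: 30.55
position: [0.3273, -0.6152, 0.1405]
ee_rot: [0.147, -0.194, 0.77, -0.589]
contact_force: [0.9, -0.1, -0.4]
width: 0.0682
gripper_force: 64.8
clock: 32.55
position: [0.3274, -0.6154, 0.1415]
ee_rot: [0.521, 0.407, 0.682, -0.314]
contact_force: [-0.8, 0.3, -0.9]
width: 0.0684
gripper_force: 64.8
[-1.28568942  0.58514577  2.43680113  2.9280585   1.19028091  1.59235828] [ 0.32741713 -0.61537963  0.14150928]
15 0.04149871130596428 (array([-1.28370323,  0.90246389,  2.47002098,  2.94345886,  1.53525402,
        1.52414428]), np.float64(4.325744866841524e-11))
shift mm (now-axes) [101.    1.6  28.4] (target-axes) [101.1   1.1  28.2] turn units [-0.017 -0.016  0.04 ]
12 0.04061085491828867 (array([-1.28627181,  0.9616633 ,  2.47875678,  2.93782195,  1.65397458,
        1.50985189]), np.float64(6.626094438870047e-11))
shift mm (now-axes) [100.9   1.6  28.6] (target-axes) [102.3   1.1  23.1] turn units [-0.016 -0.516  0.04 ]
10 0.03995694806708033 (array([-1.287699  ,  1.00082813,  2.48177698,  2.93305404,  1.73000657,
        1.5004306 ]), np.float64(1.7308061983863077e-09))
shift mm (now-axes) [100.9   1.6  28.7] (target-axes) [103.    1.1  19.6] turn units [-0.015 -0.849  0.04 ]
```

View pics/w5.png

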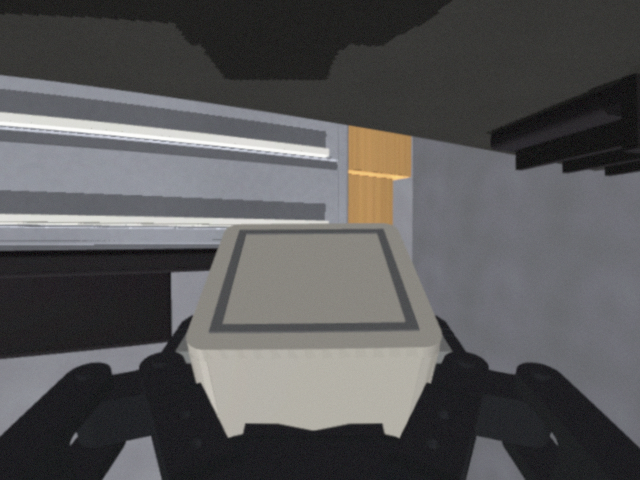

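The cup is held base-up toward the camera, with its mouth pointing up and away after the spin. Next I lower it toward the bench.

```bash
python3 -m handwheel '[[[0,1,2],[0,-0.5,0.04],1],[[25,0,5.3],[0,0,0],1],[[30,0,6.4],[0,0,0],1],[[25,0,5.3],[0,0,0],1],[[10,0,2.1],[0,0,0],1],[[0,0,0],[0,0,0],1],[[0,0,0],[0,0,0],1]]'
python3 -m handwheel '[[[5,0,1],[0,0,0],1],[[0,0,0],[0,0,0],1]]'
python3 -m handwheel '[[[4,0,1],[0,0,0],1],[[0,0,0],[0,0,0],1]]'
python3 -c "
from h import *
t=tool(-61.8,12,180);plan(np.array([.32026,-.59963,.0406])+.019*t.as_matrix()[:,2],t)"
```

```text
clock: 33.48
position: [0.3295, -0.6168, 0.0513]
ee_rot: [0.541, 0.4, 0.666, -0.324]
contact_force: [-0.2, -0.5, -0.9]
width: 0.0685
gripper_force: 64.8
clock: 33.72
position: [0.3295, -0.6168, 0.0455]
ee_rot: [0.54, 0.4, 0.666, -0.323]
contact_force: [0.2, 0.0, -1.0]
width: 0.0687
gripper_force: 64.8
clock: 33.98
position: [0.3295, -0.6168, 0.0406]
ee_rot: [0.54, 0.4, 0.666, -0.323]
contact_force: [-0.6, 0.1, 0.4]
width: 0.0684
gripper_force: 64.8
shift mm (now-axes) [ 4.  -0.  -0.1] (target-axes) [ 4.  -0.  -0.1] turn units [-0.017 -0.    -0.022]
```

```bash
python3 -m handwheel '[[[2,0,0.4],[0,0,0],1],[[0,0,0],[0,0,0],1]]'
python3 -m handwheel '[[[2,0,0.4],[0,0,0],1],[[0,0,0],[0,0,0],1]]'
python3 -m handwheel '[[[1.5,0,0.3],[0,0,0],1],[[0,0,0],[0,0,0],1]]'
```

```text
clock: 34.22
position: [0.3295, -0.6168, 0.0386]
ee_rot: [0.54, 0.4, 0.666, -0.323]
contact_force: [-0.3, 0.1, -1.0]
width: 0.0686
gripper_force: 64.8
clock: 34.48
position: [0.3296, -0.6169, 0.0376]
ee_rot: [0.541, 0.4, 0.665, -0.324]
contact_force: [-0.7, 1.0, 2.6]
width: 0.0686
gripper_force: 65.0
clock: 34.72
position: [0.3296, -0.6169, 0.0375]
ee_rot: [0.542, 0.4, 0.665, -0.324]
contact_force: [-2.1, 3.3, 7.4]
width: 0.0685
gripper_force: 65.2
```

```bash
python3 -m handwheel '[[[0,0,0],[0,0,0],-0.6],[[0,0,0],[0,0,0],-1],[[2,0,-10],[0,0,0],-1],[[2,0,-10],[0,0,0],-1],[[2,0,-10],[0,0,0],-1],[[2,0,-10],[0,0,0],-1],[[0,0,0],[0,0,0],-1],[[0,0,0],[0,0,0],-1]]'
python3 - <<'E'
from h import *
im=vision.get_image("scene");cv2.imwrite("pics/s6.png",im);im2=vision.get_image("top");cv2.imwrite("pics/t6.png",im2)
u,v=proj(cam("top"),[[.32,-.6,.03]])[0].astype(int);print(u,v)
a=cv2.resize(im[60:220,40:210],(425,400));b=cv2.resize(im2[v-60:v+60,u-70:min(640,u+70)],None,fx=3,fy=3)
o=np.zeros((400,425+b.shape[1],3),np.uint8);o[:,:425]=a;o[:b.shape[0],425:]=b;cv2.imwrite("pics/c6.png",o[:,:800])
E
```

```text
clock: 35.72
position: [0.3104, -0.5811, 0.0354]
ee_rot: [0.54, 0.4, 0.666, -0.323]
contact_force: [0.0, -0.5, 0.2]
width: 0.0855
gripper_force: 0.0
570 339
```

View pics/c6.png

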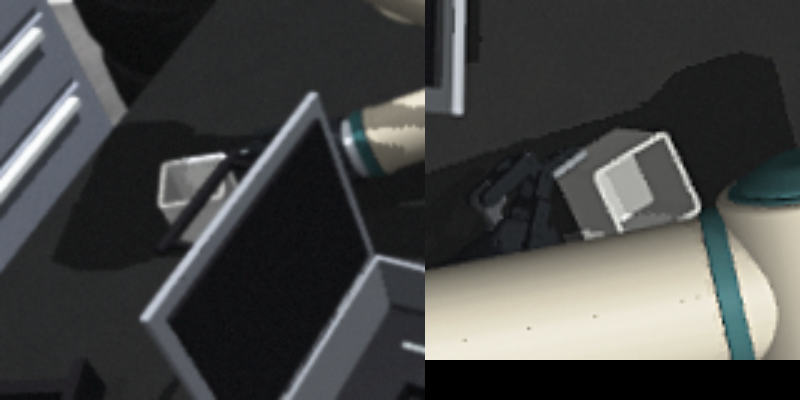

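The cup stands mouth-up with its open rim facing the cameras. I rise, spin back and pitch down.

```bash
python3 -m handwheel '[[[-30,0,-6],[0,0,0],-1],[[-45,0,-9.6],[0,0,0],-1],[[-50,0,-10.6],[0,0,0],-1],[[0,0,25],[0,0,-1],-1],[[0,0,25],[0,0,-1],-1],[[0,0,0],[0,0,-1],-1],[[0,0,0],[0,0,-1],-1],[[0,0,0],[0,0,-1],-1],[[0,0,0],[0,0,-1],-1],[[0,0,0],[0,0,-1],-1],[[0,0,0],[0,0,-1],-1],[[0,0,0],[0,0,-1],-1],[[0,0,0],[0,0,-1],-1],[[0,0,0],[0,0,-1],-1],[[0,0,0],[0,0,-1],-1],[[0,0,0],[0,0,-1],-1],[[0,0,0],[0,0,-1],-1],[[0,0,0],[0,0,-1],-1],[[0,0,0],[0,0,-1],-1]]'
python3 -m handwheel '[[[0,0,0],[0,0,-1],-1],[[0,0,0],[0,0,-1],-1],[[0,0,0],[0,0,-1],-1],[[0,0,0],[0,0,-1],-1],[[0,0,0],[0,0,-1],-1],[[0,0,0],[0,0,-1],-1],[[0,0,0],[0,0,-1],-1],[[0,0,0],[0,0,-1],-1],[[0,0,0],[0,0,-1],-1],[[0,0,0],[0,0,-1],-1],[[0,0,0],[0,0,-1],-1],[[0,0,0],[0,0,-1],-1],[[0,0,0],[0,0,-1],-1],[[0,0,0],[0,0,-1],-1],[[0,0,0],[0,0,0],-1],[[0,0,0],[0,0,0],-1]]'
python3 - <<'E'
from h import *
from fk import ik
st=readout.get_state();print(st["qpos"])
q=st["qpos"]
for d in range(12,91,13):
    q,e=ik(np.array([.315,-.59,.25]),tool(-61.8,d),[q]);print(d,e.round(3),q.round(2))
plan([.315,-.59,.25],tool(-61.8,90),st)
print(plane(cam("top"),[(573.7,342)],.068))
E
```

```text
clock: 38.2
position: [0.3334, -0.6242, 0.1534]
ee_rot: [0.12, -0.228, 0.743, -0.618]
contact_force: [1.0, -0.6, -1.2]
width: 0.0855
gripper_force: 0.0
clock: 40.2
position: [0.3334, -0.6243, 0.1533]
ee_rot: [0.323, 0.666, -0.401, 0.54]
contact_force: [-0.5, -0.7, 0.1]
width: 0.0853
gripper_force: 0.0
[-1.27923961  0.60691189  2.42733094  2.93696413  1.25671027 -1.54524554]
12 0.0 [-1.31  0.31  2.42  2.87  0.97 -1.46]
25 0.0 [-1.29  0.15  2.26  2.68  0.44 -1.24]
38 0.0 [-1.26  0.1   2.07  1.14  0.16  0.32]
51 0.0 [-1.24  0.12  1.88  0.22  0.48  1.25]
64 0.0 [-1.22  0.19  1.67  0.08  0.83  1.39]
77 0.0 [-1.2   0.29  1.46  0.03  1.16  1.44]
90 0.0 [-1.18  0.41  1.25  0.    1.48  1.47]
shift mm (now-axes) [ 86.5  -0.2 -58.1] (target-axes) [-38.9  -0.  -96.7] turn units [-1.0000e-02 -1.3005e+01 -4.1000e-02]
[[ 0.31826443 -0.58702612  0.068     ]]
```

```bash
python3 -m handwheel '[[[43,0,-29],[0,0,0],-1],[[43,0,-29],[0,0,0],-1],[[0,0,0],[0,-0.9,0],-1],[[0,0,0],[0,-0.9,0],-1],[[0,0,0],[0,-0.7,0],-1],[[0,0,0],[0,-0.5,0],-1],[[0,0,0],[0,-0.5,0],-1],[[0,0,0],[0,-0.5,0],-1],[[0,0,0],[0,-0.5,0],-1],[[0,0,0],[0,-0.7,0],-1],[[0,0,0],[0,-0.8,0],-1],[[0,0,0],[0,-1,0],-1],[[0,0,0],[0,-1,0],-1],[[0,0,0],[0,-1,0],-1],[[0,0,0],[0,-1,0],-1],[[0,0,0],[0,-1,0],-1],[[0,0,0],[0,-1,0],-1],[[0,0,0],[0,-1,0],-1],[[0,0,0],[0,0,0],-1],[[0,0,0],[0,0,0],-1]]'
python3 - <<'E'
from h import *
plan([.315,-.588,.2],tool(-61.8,90))
st=readout.get_state();print(st["qpos"]);im=vision.get_image("wrist");cv2.imwrite("pics/w7.png",im)
E
```

```text
clock: 42.7
position: [0.3407, -0.5806, 0.2504]
ee_rot: [0.041, 0.864, -0.486, 0.12]
contact_force: [0.5, -0.2, -0.7]
width: 0.0854
gripper_force: 0.0
shift mm (now-axes) [-19.1  28.1  45.9] (target-axes) [-5.6 26.1 50.4] turn units [-0.51  -2.375  0.508]
[-1.19057856  0.28484044  1.47365578  0.09493592  1.14531407  1.37650751]
```

View pics/w7.png

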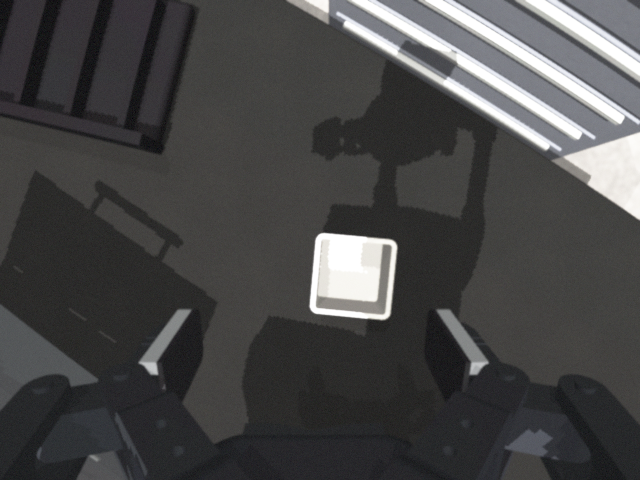

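The wrist view shows the large cup upright, with rim corners at (317,234), (397,240), (390,319) and (310,311).

```bash
python3 - <<'E'
from h import *
st=readout.get_state();c=cam("wrist",st)
P=plane(c,[(317,234),(397,240),(390,319),(310,311)],.068);e=[P[1]-P[0],P[2]-P[3]]
print(P.mean(0).round(4),[np.degrees(np.arctan2(v[1],v[0]))%90 for v in e],np.linalg.norm(np.diff(P,axis=0),axis=1).round(4))
az=np.mean([np.degrees(np.arctan2(v[1],v[0]))%90 for v in e])-90
print(az);plan([*P.mean(0)[:2],.15],tool(az),st)
E
```

```text
[ 0.3142 -0.5899  0.068 ] [np.float64(27.355061905290086), np.float64(26.244363382079683)] [0.0706 0.0704 0.0715]
-63.200287356315116
shift mm (now-axes) [-30.   32.1  94.7] (target-axes) [ -3.3  27.9 100.6] turn units [-0.539 -2.369  0.74 ]
```

```bash
python3 -m handwheel '[[[0,0,0],[-0.18,-0.79,0.25],-1],[[0,0,0],[-0.18,-0.79,0.25],-1],[[0,0,0],[-0.18,-0.79,0.25],-1],[[-1,9,20],[0,0,0],-1],[[-1,9,20],[0,0,0],-1],[[-1,9,20],[0,0,0],-1],[[0,1,0],[0,0,0],-1],[[0,0,0],[0,0,0],-1]]'
python3 - <<'E'
from h import *
plan([.3142,-.5899,.039],tool(-63.2))
E
```

```text
clock: 43.75
position: [0.3148, -0.5915, 0.1923]
ee_rot: [0.001, 0.851, -0.524, 0.001]
contact_force: [-0.2, -0.8, -0.2]
width: 0.0853
gripper_force: 0.0
shift mm (now-axes) [ -2.1  -0.2 153.3] (target-axes) [ -1.7  -0.2 153.3] turn units [ 0.    -0.024 -0.011]
```

```bash
python3 -m handwheel '[[[-2,0,45],[0,0,0],-1],[[0,0,45],[0,0,0],-1],[[0,0,40],[0,0,0],-1],[[0,0,23],[0,0,0],-1],[[0,0,0],[0,0,0],-1],[[0,0,0],[0,0,0],1],[[0,0,0],[0,0,0],1],[[0,0,0],[0,0,0],1],[[0,0,0],[0,0,0],1],[[0,0,-20],[0,0,0],1],[[0,0,-50],[0,0,0],1],[[0,0,-50],[0,0,0],1],[[0,0,-50],[0,0,0],1],[[0,0,-50],[0,0,0],1],[[0,0,-50],[0,0,0],1],[[0,0,-50],[0,0,0],1],[[0,0,-35],[0,0,0],1],[[0,0,0],[0,0,0],1]]' 50
python3 - <<'E'
from h import *
plan([.5265,-.232,.39],tool(-2.3))
E
```

```text
clock: 46.0
position: [0.3141, -0.5903, 0.3973]
ee_rot: [0.003, 0.852, -0.524, 0.003]
contact_force: [-0.2, -0.3, -0.4]
width: 0.0681
gripper_force: 57.5
shift mm (now-axes) [-224.4 -351.     5.1] (target-axes) [ 197.9 -366.6    7.3] turn units [  0.051  -0.067 -10.158]
```

```bash
python3 -m handwheel '[[[0,0,0],[0,0,-0.923],1],[[0,0,0],[0,0,-0.923],1],[[0,0,0],[0,0,-0.923],1],[[0,0,0],[0,0,-0.923],1],[[0,0,0],[0,0,-0.923],1],[[0,0,0],[0,0,-0.923],1],[[0,0,0],[0,0,-0.923],1],[[0,0,0],[0,0,-0.923],1],[[0,0,0],[0,0,-0.923],1],[[0,0,0],[0,0,-0.923],1],[[0,0,0],[0,0,-0.923],1],[[24.7,-45.8,0],[0,0,0],1],[[24.7,-45.8,0],[0,0,0],1],[[24.7,-45.8,0],[0,0,0],1],[[24.7,-45.8,0],[0,0,0],1],[[24.7,-45.8,0],[0,0,0],1],[[24.7,-45.8,0],[0,0,0],1],[[24.7,-45.8,0],[0,0,0],1],[[24.7,-45.8,0],[0,0,0],1],[[0,0,0],[0,0,0],1]]'
python3 - <<'E'
from h import *
plan([.5265,-.232,.39],tool(-2.3))
im=vision.get_image("wrist");cv2.imwrite("pics/w8.png",im)
E
```

```text
clock: 48.5
position: [0.5269, -0.2279, 0.3912]
ee_rot: [-0.001, 1.0, -0.018, -0.001]
contact_force: [-0.7, -0.9, -0.5]
width: 0.0679
gripper_force: 57.5
shift mm (now-axes) [-0.2  4.1  1.2] (target-axes) [-0.2  4.1  1.2] turn units [-0.016  0.019  0.048]
```

View pics/w8.png

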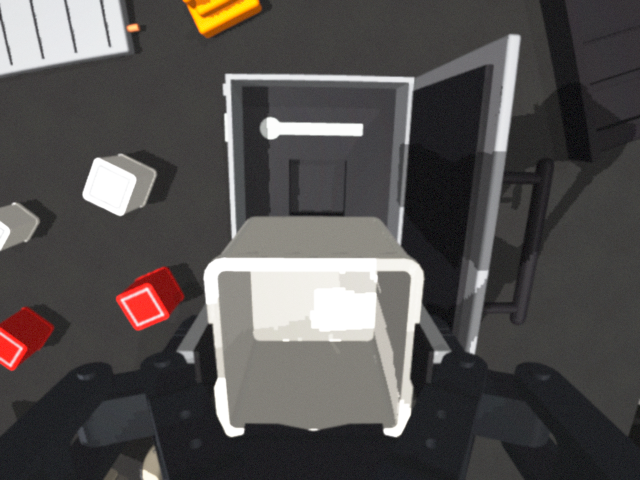

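The wrist view shows the well's top corners at about (290,160) and (346,160), the case rim at (230,76)–(411,78), and the cup held upright.

```bash
python3 - <<'E'
from h import *
st=readout.get_state();c=cam("wrist",st);p=st["position"]
print("well",plane(c,[(290,160),(346,160),(289,214),(345,214)],.033).round(4))
print("rim",plane(c,[(228,76),(412,78)],.1).round(4))
P=plane(c,[(207,265),(420,265)],p[2]+.029)-p;print("cup front rim rel TCP",P.round(4))
im=cv2.imread("pics/w8.png");g=cv2.cvtColor(im,cv2.COLOR_BGR2GRAY)
print(g[190,275:300:1].tolist(),g[190,335:360].tolist());print(g[148:172,318].tolist(), g[205:222,318].tolist())
E
```

```text
well [[ 0.5627 -0.2021  0.033 ]
 [ 0.56   -0.2739  0.033 ]
 [ 0.4921 -0.1969  0.033 ]
 [ 0.4893 -0.2715  0.033 ]]
rim [[ 0.6583 -0.1452  0.1   ]
 [ 0.6491 -0.3401  0.1   ]]
cup front rim rel TCP [[ 0.0333  0.0318  0.029 ]
 [ 0.0308 -0.0356  0.029 ]]
[74, 75, 75, 74, 77, 74, 76, 71, 74, 71, 75, 71, 72, 64, 48, 40, 42, 44, 48, 46, 43, 47, 47, 49, 56] [70, 67, 70, 69, 69, 69, 66, 70, 59, 46, 49, 66, 69, 66, 65, 73, 66, 69, 68, 67, 68, 71, 71, 69, 69]
[76, 73, 73, 76, 72, 73, 71, 69, 73, 73, 72, 67, 69, 69, 68, 66, 71, 72, 75, 75, 73, 71, 73, 70] [75, 75, 76, 74, 73, 69, 56, 36, 23, 26, 53, 93, 120, 136, 136, 141, 140]
```

```bash
python3 -m handwheel '[[[1.4,6.1,45],[0,0,0.05],1],[[0,0,50],[0,0,0],1],[[0,0,50],[0,0,0],1],[[0,0,50],[0,0,0],1],[[0,0,50],[0,0,0],1],[[0,0,40],[0,0,0],1],[[0,0,11],[0,0,0],1],[[0,0,0],[0,0,0],1],[[0,0,0],[0,0,0],1]]'
python3 - <<'E'
from h import *
plan([.5285,-.234,.070],tool(-2.2))
E
```

```text
clock: 49.68
position: [0.5284, -0.2391, 0.0988]
ee_rot: [0.002, 1.0, -0.023, 0.002]
contact_force: [-0.5, -1.0, -1.1]
width: 0.0682
gripper_force: 57.5
shift mm (now-axes) [-0.2 -5.2 28.8] (target-axes) [-0.1 -5.1 28.8] turn units [ 0.028 -0.031 -0.075]
```

```bash
python3 -m handwheel '[[[0,-6.6,0],[0,0,-0.05],1],[[0,0,10],[0,0,0],1],[[0,0,8],[0,0,0],1],[[0,0,6],[0,0,0],1],[[0,0,0],[0,0,0],1]]'
python3 -m handwheel '[[[0,0,4],[0,0,0],1],[[0,0,0],[0,0,0],1]]'
python3 -m handwheel '[[[0,0,4],[0,0,0],1],[[0,0,0],[0,0,0],1]]'
```

```text
clock: 50.3
position: [0.5271, -0.2312, 0.0721]
ee_rot: [0.0, 1.0, -0.02, -0.001]
contact_force: [-0.5, -0.0, -0.1]
width: 0.068
gripper_force: 57.5
clock: 50.55
position: [0.5275, -0.2315, 0.0688]
ee_rot: [0.0, 1.0, -0.02, -0.0]
contact_force: [0.9, 0.0, -0.8]
width: 0.0679
gripper_force: 57.5
clock: 50.8
position: [0.5274, -0.2314, 0.0647]
ee_rot: [0.0, 1.0, -0.02, -0.0]
contact_force: [0.2, -0.5, -1.5]
width: 0.0677
gripper_force: 57.5
```

```bash
python3 -m handwheel '[[[0,0,5],[0,0,0],1],[[0,0,0],[0,0,0],1]]'
python3 -m handwheel '[[[0,0,5],[0,0,0],1],[[0,0,4],[0,0,0],1],[[0,0,0],[0,0,0],1]]'
```

```text
clock: 51.05
position: [0.5273, -0.2313, 0.0595]
ee_rot: [0.0, 1.0, -0.02, -0.0]
contact_force: [-0.9, 0.6, 0.2]
width: 0.0681
gripper_force: 57.5
clock: 51.42
position: [0.5273, -0.2313, 0.0505]
ee_rot: [0.0, 1.0, -0.02, -0.0]
contact_force: [-0.3, -0.1, -0.2]
width: 0.0678
gripper_force: 57.5
```

```bash
python3 -m handwheel '[[[0,0,2.5],[0,0,0],1],[[0,0,1],[0,0,0],1],[[0,0,0],[0,0,0],1]]'
python3 -m handwheel '[[[0,0,0],[0,0,0],-1],[[0,0,0],[0,0,0],-1],[[0,0,0],[0,0,0],-1],[[0,0,-30],[0,0,0],-1],[[0,0,-50],[0,0,0],-1],[[0,0,-50],[0,0,0],-1],[[0,0,-50],[0,0,0],-1],[[0,-50,-40],[0,0,0],-1],[[0,-50,0],[0,0,0],-1],[[0,-50,0],[0,0,0],-1],[[0,-50,0],[0,0,0],-1],[[0,-30,0],[0,0,0],-1],[[0,0,0],[0,0,0],-1],[[0,0,0],[0,0,0],-1]]'
python3 - <<'E'
from h import *
im=vision.get_image("top");cv2.imwrite("pics/t9.png",im)
a=cv2.resize(im[170:330,360:520],(480,480));cv2.imwrite("pics/t9c.png",a)
m=((im.min(2)>150)*255).astype(np.uint8);c=cam("top")
for k in hull(m)[:12]:
    r=cv2.minAreaRect(k)
    if min(r[1])>6:
        P=plane(c,cv2.boxPoints(r),.064 if r[0][0]<360 else .076);e=P[1]-P[0];print(np.round(r[0]),P.mean(0).round(4),round(np.degrees(np.arctan2(e[1],e[0]))%90,1),np.linalg.norm(np.diff(P,axis=0),axis=1).round(4))
st=readout.get_state();print(st["position"])
im=vision.get_image("wrist");cv2.imwrite("pics/w9.png",im);c=cam("wrist",st)
m=((im.min(2)>220)*255).astype(np.uint8)
for k in hull(m)[:8]:
    r=cv2.minAreaRect(k);P=plane(c,cv2.boxPoints(r),.064);e=P[1]-P[0];print(np.round(r[0]),P.mean(0).round(4),round(np.degrees(np.arctan2(e[1],e[0]))%90,1),np.linalg.norm(np.diff(P,axis=0),axis=1).round(4))
E
```

```text
clock: 51.8
position: [0.5277, -0.2317, 0.0487]
ee_rot: [0.001, 1.0, -0.02, 0.0]
contact_force: [-1.8, -0.4, 5.9]
width: 0.0678
gripper_force: 58.4
clock: 53.55
position: [0.5369, -0.0033, 0.2661]
ee_rot: [0.001, 1.0, -0.02, -0.0]
contact_force: [-0.8, -0.3, 0.3]
width: 0.0855
gripper_force: 0.0
[320. 111.] [ 0.8849 -0.0354  0.064 ] 1.5 [1.672  0.6153 1.5012]
[ 41. 331.] [0.3458 0.6157 0.064 ] 21.3 [0.2922 0.2199 0.286 ]
[291. 170.] [0.7103 0.0561 0.064 ] 70.1 [0.2155 0.4674 0.212 ]
[314. 444.] [0.1113 0.0054 0.064 ] 82.3 [0.178  0.1771 0.1793]
[334. 388.] [ 0.2327 -0.0385  0.064 ] 87.9 [0.1415 0.2147 0.1429]
[379. 293.] [ 0.4365 -0.135   0.076 ] 84.2 [0.1733 0.0339 0.1736]
[287. 281.] [0.463 0.063 0.064] 82.4 [0.1751 0.0325 0.1751]
[422. 251.] [ 0.5265 -0.231   0.076 ] 0.1 [0.0716 0.0702 0.0712]
[274. 376.] [0.2578 0.0909 0.064 ] 82.4 [0.1419 0.0319 0.142 ]
[392. 207.] [ 0.6243 -0.1675  0.076 ] 81.3 [0.1529 0.0332 0.1532]
[299. 194.] [0.6534 0.0371 0.064 ] 83.1 [0.1521 0.0303 0.1521]
[ 77. 209.] [0.6198 0.5339 0.064 ] 89.5 [0.038  0.095  0.0376]
[ 0.53687379 -0.00362968  0.26616431]
[156.  32.] [0.6978 0.1236 0.064 ] 85.3 [0.2445 0.0499 0.2518]
[561. 218.] [ 0.5219 -0.2411  0.064 ] 4.6 [0.0738 0.0806 0.0764]
[278. 207.] [0.5429 0.0277 0.064 ] 59.0 [0.0563 0.0562 0.0574]
[ 99. 267.] [0.4923 0.2067 0.064 ] 46.2 [0.0439 0.0431 0.0444]
[544.  71.] [ 0.6542 -0.2102  0.064 ] 22.6 [0.1517 0.066  0.1582]
[463. 274.] [ 0.4693 -0.1477  0.064 ] 87.1 [0.0965 0.0047 0.0966]
[504. 122.] [ 0.612  -0.1758  0.064 ] 8.2 [0.0335 0.0128 0.0338]
[471. 129.] [ 0.6067 -0.1464  0.064 ] 86.6 [0.0317 0.0044 0.0317]
```

Large cup seated: its rim centre at z=0.076 is (0.5265, −0.231). Now the medium cup, white at about (303,245) in the top view, which hasn't moved.

```bash
python3 - <<'E'
from h import *
t=tool(-29.8)
plan([.543,.028,.032],t)
u=[.319,-.6,.38]; plan(u,tool(-62),p0=[.543,.028,.38],r0=t)
E
```

```text
shift mm (now-axes) [  4.8 -32.4 234.1] (target-axes) [-10.5 -30.6 234.2] turn units [ 1.600e-02 -4.000e-03  4.567e+00]
shift mm (now-axes) [117.7 656.3   0. ] (target-axes) [449.3 492.6   0. ] turn units [-0.     0.     5.367]
```

```bash
python3 -m handwheel '[[[0,0,20],[0,0,0.913],-1],[[0,0,20],[0,0,0.913],-1],[[0,0,20],[0,0,0.913],-1],[[0,0,20],[0,0,0.913],-1],[[0,0,20],[0,0,0.913],-1],[[-10.5,-30.6,20],[0,0,0],-1],[[0,0,45],[0,0,0],-1],[[0,0,45],[0,0,0],-1],[[0,0,24],[0,0,0],-1],[[0,0,0],[0,0,0],-1],[[0,0,0],[0,0,0],1],[[0,0,0],[0,0,0],1],[[0,0,0],[0,0,0],1],[[0,0,0],[0,0,0],1],[[0,0,-20],[0,0,0],1],[[0,0,-50],[0,0,0],1],[[0,0,-50],[0,0,0],1],[[0,0,-50],[0,0,0],1],[[0,0,-50],[0,0,0],1],[[0,0,-50],[0,0,0],1]]' 50
python3 -m handwheel '[[[0,0,-40],[0,0,0.895],1],[[0,0,-40],[0,0,0.895],1],[[0,0,0],[0,0,0.895],1],[[0,0,0],[0,0,0.895],1],[[0,0,0],[0,0,0.895],1],[[0,0,0],[0,0,0.895],1],[[37.4,41.1,0],[0,0,0],1],[[37.4,41.1,0],[0,0,0],1],[[37.4,41.1,0],[0,0,0],1],[[37.4,41.1,0],[0,0,0],1],[[37.4,41.1,0],[0,0,0],1],[[37.4,41.1,0],[0,0,0],1],[[37.4,41.1,0],[0,0,0],1],[[37.4,41.1,0],[0,0,0],1],[[37.4,41.1,0],[0,0,0],1],[[37.4,41.1,0],[0,0,0],1],[[37.4,41.1,0],[0,0,0],1],[[37.4,41.1,0],[0,0,0],1],[[0,0,0],[0,0,0],1],[[0,0,0],[0,0,0],1]]'
python3 -c "
from h import *
plan([.319,-.6,.033],tool(-62))"
```

```text
clock: 56.15
position: [0.5423, 0.0293, 0.3042]
ee_rot: [0.0, 0.967, -0.256, 0.0]
contact_force: [1.6, 0.2, -0.5]
width: 0.0552
gripper_force: 53.3
clock: 58.65
position: [0.3188, -0.5983, 0.3826]
ee_rot: [-0.0, 0.857, -0.515, -0.0]
contact_force: [-0.7, 0.2, -0.6]
width: 0.0552
gripper_force: 53.4
shift mm (now-axes) [  1.7   0.8 349.6] (target-axes) [  1.6   0.6 349.6] turn units [-0.005  0.003  0.008]
```

```bash
python3 -m handwheel '[[[0,0,50],[0,0,0],1],[[0,0,50],[0,0,0],1],[[0,0,50],[0,0,0],1],[[0,0,50],[0,0,0],1],[[0,0,50],[0,0,0],1],[[0,0,50],[0,0,0],1],[[0,0,30],[0,0,0],1],[[0,0,12],[0,0,0],1],[[0,0,6],[0,0,0],1],[[0,0,0],[0,0,0],1],[[0,0,0],[0,0,0],-1],[[0,0,0],[0,0,0],-1],[[0,0,0],[0,0,0],-1],[[0,0,-30],[0,0,0],-1],[[0,0,-50],[0,0,0],-1],[[0,0,-50],[0,0,0],-1],[[0,0,-50],[0,0,0],-1],[[0,0,-37],[0,0,0],-1],[[0,0,0],[0,0,0],-1],[[0,0,0],[0,0,0],-1]]'
python3 - <<'E'
from h import *
st=readout.get_state();im=vision.get_image("wrist");cv2.imwrite("pics/w10.png",im);c=cam("wrist",st)
m=((im.min(2)>220)*255).astype(np.uint8)
for k in hull(m)[:3]:
    r=cv2.minAreaRect(k);P=plane(c,cv2.boxPoints(r),.064);e=P[1]-P[0];print(np.round(r[0]),P.mean(0).round(4),round(np.degrees(np.arctan2(e[1],e[0]))%90,1),np.linalg.norm(np.diff(P,axis=0),axis=1).round(4))
E
python3 -m handwheel '[[[0,0,0],[0,1,0],-1],[[0,0,0],[0,1,0],-1],[[0,0,0],[0,1,0],-1],[[0,0,0],[0,1,0],-1],[[0,0,0],[0,1,0],-1],[[0,0,0],[0,1,0],-1],[[0,0,0],[0,0.8,0],-1],[[0,0,0],[0,0.5,0],-1],[[0,0,0],[0,0.4,0],-1],[[0,0,0],[0,0.4,0],-1],[[0,0,0],[0,0.4,0],-1],[[0,0,0],[0,0.5,0],-1],[[0,0,0],[0,0.7,0],-1],[[0,0,0],[0,0.9,0],-1],[[0,0,0],[0,0.9,0],-1],[[0,0,0],[0,1,0],-1],[[0,0,0],[0,0,0],-1],[[0,0,0],[0,0,0],-1]]'
python3 - <<'E'
from h import *
st=readout.get_state();print(st["qpos"]);t=tool(-62,15);plan(np.array([.319,-.6,.04])+.019*t.as_matrix()[:,2],t,st)
E
```

```text
clock: 61.15
position: [0.3186, -0.5985, 0.2513]
ee_rot: [0.0, 0.857, -0.515, -0.0]
contact_force: [-0.0, -0.3, -0.9]
width: 0.0852
gripper_force: 0.0
[596.  98.] [ 0.1538 -0.8021  0.064 ] 31.8 [0.0778 0.1152 0.0838]
[313. 215.] [ 0.3191 -0.5997  0.064 ] 28.0 [0.055  0.0575 0.0576]
[498.  24.] [ 0.2616 -0.8075  0.064 ] 85.1 [0.0078 0.0836 0.0081]
clock: 63.45
position: [0.344, -0.5825, 0.2432]
ee_rot: [0.222, 0.752, -0.432, 0.445]
contact_force: [0.2, -0.4, -0.1]
width: 0.0854
gripper_force: 0.0
[-1.27514583  0.14460323  2.18112653  2.24899094  0.32230952 -0.79552605]
shift mm (now-axes) [-167.9   42.1  121.6] (target-axes) [-195.4   30.2   75.2] turn units [-0.781  2.579 -0.195]
```

```bash
python3 -m handwheel '[[[0,0,0],[-0.2,0.65,-0.05],-1],[[0,0,0],[-0.2,0.65,-0.05],-1],[[0,0,0],[-0.2,0.65,-0.05],-1],[[0,0,0],[-0.18,0.65,-0.05],-1],[[0,0,0],[0,0,0],-1],[[0,0,0],[0,0,0],-1],[[0,0,0],[0,0,0],-1]]'
python3 - <<'E'
from h import *
st=readout.get_state();print(st["qpos"]);t=tool(-62,15);plan(np.array([.319,-.6,.04])+.019*t.as_matrix()[:,2],t,st)
E
```

```text
clock: 64.32
position: [0.3457, -0.5827, 0.2455]
ee_rot: [0.31, 0.682, -0.408, 0.523]
contact_force: [0.9, -0.8, 0.2]
width: 0.0857
gripper_force: 0.0
[-1.20723053  0.28269836  2.37306785  2.96714223  0.82546014 -1.48280842]
shift mm (now-axes) [-197.5   32.6   75.2] (target-axes) [-197.8   31.7   74.8] turn units [-0.068  0.03  -0.019]
```

```bash
python3 -m handwheel '[[[5.6,32,21.3],[-0.06,0,0],-1],[[-40,0,10.7],[0,0,0],-1],[[-40,0,10.7],[0,0,0],-1],[[-40,0,10.7],[0,0,0],-1],[[-40,0,10.7],[0,0,0],-1],[[-28,0,7.5],[0,0,0],-1],[[-15,0,4],[0,0,0],-1],[[0,0,0],[0,0,0],-1],[[0,0,0],[0,0,0],-1]]'
python3 - <<'E'
from h import *
t=tool(-62,15);plan(np.array([.319,-.6,.04])+.019*t.as_matrix()[:,2],t)
E
```

```text
clock: 65.45
position: [0.3277, -0.616, 0.0348]
ee_rot: [0.312, 0.68, -0.41, 0.521]
contact_force: [0.4, 0.5, 0.2]
width: 0.0855
gripper_force: 0.0
shift mm (now-axes) [0.3 0.2 0.1] (target-axes) [0.3 0.2 0.1] turn units [-0.005  0.028 -0.02 ]
```

```bash
python3 -m handwheel '[[[0,0,0],[0,0,0],1],[[0,0,0],[0,0,0],1],[[0,0,0],[0,0,0],1],[[0,0,0],[0,0,0],1],[[25,0,-6.7],[0,0,0],1],[[40,0,-10.8],[0,0,0],1],[[40,0,-10.8],[0,0,0],1],[[0,0,0],[0,0,1],1],[[0,0,0],[0,0,1],1],[[0,0,0],[0,0,1],1],[[0,0,0],[0,0,1],1],[[0,0,0],[0,0,1],1],[[0,0,0],[0,0,1],1],[[0,0,0],[0,0,1],1],[[0,0,0],[0,0,1],1],[[0,0,0],[0,0,1],1],[[0,0,0],[0,0,1],1],[[0,0,0],[0,0,1],1],[[0,0,0],[0,0,1],1],[[0,0,0],[0,0,1],1]]' 60
python3 -m handwheel '[[[0,0,0],[0,0,1],1],[[0,0,0],[0,0,1],1],[[0,0,0],[0,0,1],1],[[0,0,0],[0,0,1],1],[[0,0,0],[0,0,1],1],[[0,0,0],[0,0,1],1],[[0,0,0],[0,0,1],1],[[0,0,0],[0,0,1],1],[[0,0,0],[0,0,1],1],[[0,0,0],[0,0,1],1],[[0,0,0],[0,0,1],1],[[0,0,0],[0,0,1],1],[[0,0,0],[0,0,1],1],[[0,0,0],[0,0,1],1],[[0,0,0],[0,0,1],1],[[0,0,0],[0,0,1],1],[[0,0,0],[0,0,1],1],[[0,0,0],[0,-0.5,0],1],[[0,0,0],[0,0,0],1]]'
python3 - <<'E'
from h import *
dep=12;t=tool(-62,dep,180);tilt=np.radians(dep+15);h=.024*np.cos(tilt)+.028*np.sin(tilt);print(h)
plan(np.array([.319,-.6,h])+.019*t.as_matrix()[:,2],t)
E
```

```text
clock: 67.95
position: [0.3274, -0.6154, 0.141]
ee_rot: [0.086, -0.27, 0.749, -0.599]
contact_force: [1.3, -0.6, -1.4]
width: 0.0554
gripper_force: 66.3
clock: 70.32
position: [0.3272, -0.6153, 0.1396]
ee_rot: [0.536, 0.403, 0.669, -0.321]
contact_force: [-0.2, -0.7, -0.2]
width: 0.0555
gripper_force: 66.2
0.03409589057322814
shift mm (now-axes) [106.5  -0.4  25.1] (target-axes) [ 1.068e+02 -1.000e-01  2.390e+01] turn units [ 0.003 -0.103 -0.027]
```

```bash
python3 -m handwheel '[[[0,0,0],[0,0.4,0],1],[[29,0,7.7],[0,0,0],1],[[35,0,9.4],[0,0,0],1],[[20,0,5.3],[0,0,0],1],[[10,0,2.7],[0,0,0],1],[[0,0,0],[0,0,0],1]]'
python3 - <<'E'
from h import *
dep=15;t=tool(-62,dep,180)
plan(np.array([.319,-.6,.0348])+.019*t.as_matrix()[:,2],t)
E
```

```text
clock: 71.08
position: [0.3279, -0.6162, 0.0442]
ee_rot: [0.524, 0.409, 0.679, -0.314]
contact_force: [0.6, 0.4, -0.1]
width: 0.0556
gripper_force: 66.2
shift mm (now-axes) [13.9 -0.3  3.5] (target-axes) [13.9 -0.3  3.6] turn units [ 0.005  0.037 -0.021]
```

```bash
python3 -m handwheel '[[[6,0,1.6],[0,0,0],1],[[4,0,1],[0,0,0],1],[[0,0,0],[0,0,0],1]]'
python3 -m handwheel '[[[2.5,0,0.7],[0,0,0],1],[[0,0,0],[0,0,0],1]]'
python3 -m handwheel '[[[2,0,0.5],[0,0,0],1],[[0,0,0],[0,0,0],1]]'
```

```text
clock: 71.45
position: [0.3279, -0.6162, 0.0348]
ee_rot: [0.524, 0.408, 0.678, -0.314]
contact_force: [0.4, 0.1, -0.7]
width: 0.0558
gripper_force: 66.2
clock: 71.7
position: [0.3279, -0.6162, 0.032]
ee_rot: [0.524, 0.408, 0.678, -0.314]
contact_force: [-0.7, 0.2, -0.9]
width: 0.0554
gripper_force: 66.2
clock: 71.95
position: [0.3279, -0.6162, 0.03]
ee_rot: [0.524, 0.408, 0.678, -0.314]
contact_force: [-0.1, 0.8, -0.2]
width: 0.0549
gripper_force: 66.2
```

```bash
python3 -m handwheel '[[[1.3,0,0.3],[0,0,0],1],[[0,0,0],[0,0,0],-0.4],[[0,0,0],[0,0,0],-1],[[2.6,0,-9.7],[0,0,0],-1],[[2.6,0,-9.7],[0,0,0],-1],[[2.6,0,-9.7],[0,0,0],-1],[[2.6,0,-9.7],[0,0,0],-1],[[0,0,0],[0,0,0],-1],[[-30,0,-8],[0,0,0],-1],[[-40,0,-10.7],[0,0,0],-1],[[-45,0,-12],[0,0,0],-1],[[-13,0,48],[0,0,0],-1],[[-5,0,0],[0,0,0],-1],[[0,0,0],[0,0,0],-1]]'
python3 -m handwheel '[[[0,0,0],[0,0,-1],-1],[[0,0,0],[0,0,-1],-1],[[0,0,0],[0,0,-1],-1],[[0,0,0],[0,0,-1],-1],[[0,0,0],[0,0,-1],-1],[[0,0,0],[0,0,-1],-1],[[0,0,0],[0,0,-1],-1],[[0,0,0],[0,0,-1],-1],[[0,0,0],[0,0,-1],-1],[[0,0,0],[0,0,-1],-1],[[0,0,0],[0,0,-1],-1],[[0,0,0],[0,0,-1],-1],[[0,0,0],[0,0,-1],-1],[[0,0,0],[0,0,-1],-1],[[0,0,0],[0,0,-1],-1],[[0,0,0],[0,0,0],-1]]'
python3 -m handwheel '[[[0,0,0],[0,0,-1],-1],[[0,0,0],[0,0,-1],-1],[[0,0,0],[0,0,-1],-1],[[0,0,0],[0,0,-1],-1],[[0,0,0],[0,0,-1],-1],[[0,0,0],[0,0,-1],-1],[[0,0,0],[0,0,-1],-1],[[0,0,0],[0,0,-1],-1],[[0,0,0],[0,0,-1],-1],[[0,0,0],[0,0,-1],-1],[[0,0,0],[0,0,-1],-1],[[0,0,0],[0,0,-1],-1],[[0,0,0],[0,0,-1],-1],[[0,0,0],[0,0,-1],-1],[[0,0,0],[0,0,-1],-1],[[0,0,0],[0,0,0],-1]]'
python3 -c "
from h import *
print(readout.get_state()['qpos']);plan([.315,-.59,.25],tool(-62,15))"
```

```text
clock: 73.7
position: [0.3327, -0.6251, 0.1532]
ee_rot: [0.524, 0.408, 0.678, -0.314]
contact_force: [-0.0, 0.4, 0.2]
width: 0.0852
gripper_force: 0.0
clock: 75.7
position: [0.332, -0.6243, 0.1506]
ee_rot: [0.149, -0.19, 0.77, -0.591]
contact_force: [0.3, 0.0, -0.4]
width: 0.0851
gripper_force: 0.0
clock: 77.7
position: [0.3323, -0.6248, 0.1516]
ee_rot: [0.313, 0.678, -0.41, 0.524]
contact_force: [-0.5, -0.6, -1.1]
width: 0.0855
gripper_force: 0.0
[-1.27897296  0.56089252  2.40666761  2.93168436  1.14167511 -1.52826712]
shift mm (now-axes) [ 85.2  -1.5 -62.7] (target-axes) [ 85.   -1.1 -62.9] turn units [-0.004 -0.03  -0.049]
```

```bash
python3 -m handwheel '[[[43,0,-31],[0,0,0],-1],[[43,0,-31],[0,0,0],-1],[[0,0,0],[0,-0.9,0],-1],[[0,0,0],[0,-0.7,0],-1],[[0,0,0],[0,-0.5,0],-1],[[0,0,0],[0,-0.5,0],-1],[[0,0,0],[0,-0.5,0],-1],[[0,0,0],[0,-0.5,0],-1],[[0,0,0],[0,-0.7,0],-1],[[0,0,0],[0,-0.8,0],-1],[[0,0,0],[0,-1,0],-1],[[0,0,0],[0,-1,0],-1],[[0,0,0],[0,-1,0],-1],[[0,0,0],[0,-1,0],-1],[[0,0,0],[0,-1,0],-1],[[0,0,0],[0,-1,0],-1],[[0,0,0],[0,-1,0],-1],[[0,0,0],[0,-1,0],-1],[[0,0,0],[0,0,0],-1],[[0,0,0],[0,0,0],-1]]'
python3 - <<'E'
from h import *
st=readout.get_state();plan([.315,-.588,.2],tool(-62,90),st)
im=vision.get_image("wrist");cv2.imwrite("pics/w11.png",im);c=cam("wrist",st)
m=((im.min(2)>125)*255).astype(np.uint8)
for k in hull(m)[:6]:
    r=cv2.minAreaRect(k)
    if r[0][0]>420 or r[0][0]<200: continue
    P=plane(c,cv2.boxPoints(r),.064);e=P[1]-P[0];print(np.round(r[0]),P.mean(0).round(4),round(np.degrees(np.arctan2(e[1],e[0]))%90,1),np.linalg.norm(np.diff(P,axis=0),axis=1).round(4))
print(im[200:330:6,350].max(1).tolist())
E
```

```text
clock: 80.2
position: [0.3436, -0.5813, 0.2532]
ee_rot: [0.033, 0.867, -0.485, 0.112]
contact_force: [0.5, -0.3, 0.6]
width: 0.0856
gripper_force: 0.0
shift mm (now-axes) [-20.9  30.5  48.2] (target-axes) [-7.5 28.4 53.2] turn units [-0.568 -2.171  0.596]
[356. 276.] [ 0.3135 -0.5876  0.064 ] 24.3 [0.0609 0.0596 0.0606]
[70, 71, 55, 43, 44, 49, 45, 145, 255, 255, 255, 253, 250, 250, 250, 249, 147, 157, 248, 69, 58, 48]
```

```bash
python3 -m handwheel '[[[0,0,0],[-0.19,-0.72,0.2],-1],[[0,0,0],[-0.19,-0.72,0.2],-1],[[0,0,0],[-0.19,-0.72,0.2],-1],[[-2.5,9.5,15],[0,0,0],-1],[[-2.5,9.5,15],[0,0,0],-1],[[-2.5,9.5,15],[0,0,0],-1],[[0,0,0],[0,0,0],-1],[[0,0,0],[0,0,0],-1],[[0,0,0],[0,0,0],-1]]'
python3 - <<'E'
from h import *
st=readout.get_state()
im=vision.get_image("wrist");cv2.imwrite("pics/w12.png",im);c=cam("wrist",st)
for th in (125,180,225):
  m=((im.min(2)>th)*255).astype(np.uint8)
  for k in hull(m)[:6]:
    r=cv2.minAreaRect(k)
    if r[0][0]>420 or r[0][0]<200: continue
    P=plane(c,cv2.boxPoints(r),.064);e=P[1]-P[0];print(th,np.round(r[0]),P.mean(0).round(4),round(np.degrees(np.arctan2(e[1],e[0]))%90,1),np.linalg.norm(np.diff(P,axis=0),axis=1).round(4))
plan([.3135,-.5876,.036],tool(-63.5),st)
E
```

```text
clock: 81.38
position: [0.3158, -0.5898, 0.2104]
ee_rot: [0.002, 0.857, -0.515, 0.002]
contact_force: [-0.0, -0.1, 0.3]
width: 0.0853
gripper_force: 0.0
125 [314. 228.] [ 0.3149 -0.5903  0.064 ] 22.7 [0.0677 0.0598 0.068 ]
180 [314. 228.] [ 0.3147 -0.5903  0.064 ] 23.0 [0.0667 0.0586 0.067 ]
225 [314. 229.] [ 0.3146 -0.59    0.064 ] 23.1 [0.0656 0.0583 0.0658]
shift mm (now-axes) [ -3.9   0.9 174.4] (target-axes) [ -3.    1.1 174.4] turn units [ 0.007 -0.048  0.256]
```

```bash
python3 - <<'E'
from h import *
st=readout.get_state();im=cv2.imread("pics/w12.png");c=cam("wrist",st)
m=((im.min(2)>150)*255).astype(np.uint8)
k=[k for k in hull(m)[:6] if 200<cv2.minAreaRect(k)[0][0]<420][0]
a=cv2.approxPolyDP(cv2.convexHull(k),4,True).reshape(-1,2);print(a.tolist());print(plane(c,a,.064).round(4)[:,:2].tolist())
g=im.max(2)[175:285:3,262:368:4]
for r in g: print(''.join(' .:-=+*#%@'[min(9,v//26)] for v in r))
E
```

```text
[[288, 186], [340, 188], [353, 202], [346, 269], [284, 268], [276, 263], [277, 201]]
[[0.3482, -0.6109], [0.3128, -0.628], [0.2988, -0.6233], [0.2769, -0.5735], [0.3212, -0.5509], [0.3288, -0.5517], [0.3504, -0.5968]]
=======--:------:----------
=======-----:::---:-----:--
=======----:------:--------
=======--------------:-----
=======@@@@%%%%#*++=-----:-
======%@@@@@@@@@@@@@@----:-
======@@@@@@@@@@@@@@@*-----
=====@@@@@@@@@@@@@@@@@-----
====#@@@@@@@@@@@@@@@@@%::::
====@@@@@@@@@@@@@@@@@@@----
====@@@@@@@@@@@@@@@@@@@%---
----@@@@@@@@@@@@@@@@@#@@---
-:--@@@@@@@@@@@@@@@@@%@%---
---:@@@@@@@@@@@@@@@@%%@%:::
:-:-@@@@@@@@@@@@@@@@@%@*---
:---@@@@@@@@@@@@@@@@%%@=--:
----@@@@@@@@@@@@@@@@%%@-:--
:---@@@@@@@@@@@@@@@@%@@--::
:::-@@@@@@@@@@@@@@@@%@@::-:
:---@@@@@@@@@@@@@@@@%@@:--:
----@@@@@@@@@@@@@@@@%@@:---
-::-@@@@@@@@@@@@@@@@%@@:---
:--:@@@@@@@@@@@@@@@@%@@::--
::--@@@%%@@@@@@@@@@@%@@::--
----@@@%@@@@@@@@@@@@%@@----
:---@@@@@@@@@@@@@@@@%@@:---
:---@@@@@@@@@@@@@@@@%@%---:
----@@@@@@@@@@@@@@@@%@%:---
---=@@@@@@@@@@@@@@@@%@*:::-
----@@@@@@@@@@@@@@@@@@+:---
--:-%@@@@@@@@@@@@@@@@@-----
-----+#%@@@@@@@@@@@@@@::--:
--------:::::--+*#+#*::---:
--------:--------:-::::--::
:---------------:--::::----
:------:--::-----::-:--:-::
----::-----------:--:-:-::-
```

```bash
python3 - <<'E'
from h import *
t=tool(-64);plan([.3135,-.587,.044],t)
plan([.527,-.2317,.394],tool(-2.3),p0=[.3135,-.587,.394],r0=t)
E
```

```text
shift mm (now-axes) [ -4.3   0.6 166.3] (target-axes) [ -3.5   0.9 166.4] turn units [ 0.007 -0.047  0.341]
shift mm (now-axes) [-225.7 -347.6   -0. ] (target-axes) [ 199.1 -363.6    0. ] turn units [  0.     -0.    -10.283]
```

```bash
python3 -m handwheel '[[[-3.5,0.9,40],[0,-0.04,0.34],-1],[[0,0,45],[0,0,0],-1],[[0,0,45],[0,0,0],-1],[[0,0,24],[0,0,0],-1],[[0,0,12],[0,0,0],-1],[[0,0,0],[0,0,0],-1],[[0,0,0],[0,0,0],1],[[0,0,0],[0,0,0],1],[[0,0,0],[0,0,0],1],[[0,0,0],[0,0,0],1],[[0,0,-20],[0,0,0],1],[[0,0,-50],[0,0,0],1],[[0,0,-50],[0,0,0],1],[[0,0,-50],[0,0,0],1],[[0,0,-50],[0,0,0],1],[[0,0,-50],[0,0,0],1],[[0,0,-50],[0,0,0],1],[[0,0,-30],[0,0,0],1]]' 50
python3 -m handwheel '[[[0,0,0],[0,0,-0.935],1],[[0,0,0],[0,0,-0.935],1],[[0,0,0],[0,0,-0.935],1],[[0,0,0],[0,0,-0.935],1],[[0,0,0],[0,0,-0.935],1],[[0,0,0],[0,0,-0.935],1],[[0,0,0],[0,0,-0.935],1],[[0,0,0],[0,0,-0.935],1],[[0,0,0],[0,0,-0.935],1],[[0,0,0],[0,0,-0.935],1],[[0,0,0],[0,0,-0.935],1],[[24.9,-45.5,0],[0,0,0],1],[[24.9,-45.5,0],[0,0,0],1],[[24.9,-45.5,0],[0,0,0],1],[[24.9,-45.5,0],[0,0,0],1],[[24.9,-45.5,0],[0,0,0],1],[[24.9,-45.5,0],[0,0,0],1],[[24.9,-45.5,0],[0,0,0],1],[[24.9,-45.5,0],[0,0,0],1]]'
python3 -m handwheel '[[[0,0,40],[0,0,0],1],[[0,0,50],[0,0,0],1],[[0,0,0],[0,0,0],1],[[0,0,0],[0,0,0],1],[[0,0,0],[0,0,0],1]]'
python3 - <<'E'
from h import *
st=readout.get_state();plan([.527,-.2317,.16],tool(-2.3),st)
im=vision.get_image("wrist");cv2.imwrite("pics/w13.png",im);c=cam("wrist",st)
m=((im.min(2)>150)*255).astype(np.uint8);p=st["position"]
k=hull(m)
for k in k[:5]:
    a=cv2.approxPolyDP(cv2.convexHull(k),4,True).reshape(-1,2);print(a.tolist())
E
```

```text
clock: 83.68
position: [0.3132, -0.5871, 0.3968]
ee_rot: [0.001, 0.848, -0.53, 0.001]
contact_force: [0.3, -0.6, -0.7]
width: 0.0547
gripper_force: 53.1
clock: 86.05
position: [0.5273, -0.2297, 0.3934]
ee_rot: [-0.0, 1.0, -0.02, -0.001]
contact_force: [0.5, -0.0, -1.2]
width: 0.0551
gripper_force: 53.1
clock: 86.68
position: [0.5281, -0.2323, 0.3064]
ee_rot: [0.001, 1.0, -0.02, 0.002]
contact_force: [-0.1, -0.5, -0.8]
width: 0.0549
gripper_force: 53.1
shift mm (now-axes) [ -1.6  -0.9 146.4] (target-axes) [ -1.1  -0.5 146.4] turn units [ 0.02  -0.034 -0.004]
[[234, 272], [248, 264], [389, 269], [398, 288], [384, 400], [370, 407], [243, 401], [236, 387]]
[[78, 0], [84, 41], [0, 58], [0, 0]]
[[349, 178], [348, 226], [276, 224], [278, 175], [342, 173]]
[[431, 67], [424, 156], [212, 310], [194, 82], [197, 64]]
[[617, 0], [597, 138], [584, 170], [578, 171], [599, 1]]
```

```bash
python3 - <<'E'
from h import *
st=readout.get_state();c=cam("wrist",st);p=st["position"];print(p)
L=plane(c,[(276,174),(349,174)],.076);M=plane(c,[(234,266),(398,269)],p[2]+.02)
print(L.round(4),L.mean(0)-[.0345*.999,-.0014,0]);print((M-p).round(4),M.mean(0)-p-[.028,-.0011,0])
E
```

```text
[ 0.52789366 -0.23220627  0.30606368]
[[ 0.5625 -0.1987  0.076 ]
 [ 0.5596 -0.2691  0.076 ]] [ 0.52661831 -0.23251977  0.076     ]
[[ 0.0294  0.0253  0.02  ]
 [ 0.026  -0.0307  0.02  ]] [-0.00031252 -0.00159686  0.02      ]
```

```bash
python3 -m handwheel '[[[-1,-0.9,40],[0,0,0],1],[[0,0,50],[0,0,0],1],[[0,0,50],[0,0,0],1],[[0,0,36],[0,0,0],1],[[0,0,6],[0,0,0],1],[[0,0,6],[0,0,0],1],[[0,0,0],[0,0,0],1],[[0,0,0],[0,0,0],1]]'
python3 -m handwheel '[[[0,0,6],[0,0,0],1],[[0,0,6],[0,0,0],1],[[0,0,0],[0,0,0],1]]'
```

```text
clock: 87.72
position: [0.5265, -0.2307, 0.1169]
ee_rot: [0.0, 1.0, -0.02, 0.001]
contact_force: [0.0, 0.0, -0.7]
width: 0.0547
gripper_force: 53.1
clock: 88.1
position: [0.5251, -0.2299, 0.1027]
ee_rot: [-0.001, 1.0, -0.02, -0.001]
contact_force: [-0.1, -0.2, -0.6]
width: 0.0547
gripper_force: 53.1
```

```bash
python3 -m handwheel '[[[1,1,6],[0,0,0],1],[[0,0,6],[0,0,0],1],[[0,0,0],[0,0,0],1],[[0,0,0],[0,0,0],1]]'
python3 -m handwheel '[[[0,0,6],[0,0,0],1],[[0,0,0],[0,0,0],1],[[0,0,0],[0,0,0],1]]'
```

```text
clock: 88.6
position: [0.5266, -0.2313, 0.0914]
ee_rot: [-0.0, 1.0, -0.02, -0.001]
contact_force: [0.7, -0.8, -0.8]
width: 0.0548
gripper_force: 53.1
clock: 88.98
position: [0.5265, -0.2312, 0.0854]
ee_rot: [-0.0, 1.0, -0.02, -0.001]
contact_force: [0.3, 0.3, 0.5]
width: 0.0548
gripper_force: 53.1
```

```bash
python3 -m handwheel '[[[0,0,4],[0,0,0],1],[[0,0,2],[0,0,0],1],[[0,0,0],[0,0,0],1]]'
python3 -m handwheel '[[[0,0,0],[0,0,0],-1],[[0,0,0],[0,0,0],-1],[[0,0,0],[0,0,0],-1],[[0,0,0],[0,0,0],-1],[[0,0,-40],[0,0,0],-1],[[0,0,-50],[0,0,0],-1],[[0,0,-50],[0,0,0],-1],[[0,0,-50],[0,0,0],-1],[[0,-50,0],[0,0,0],-1],[[0,-50,0],[0,0,0],-1],[[0,-50,0],[0,0,0],-1],[[0,-50,0],[0,0,0],-1],[[0,-50,0],[0,0,0],-1],[[0,-50,0],[0,0,0],-1],[[0,-50,0],[0,0,0],-1],[[0,-40,0],[0,0,0],-1],[[0,0,0],[0,0,0],-1],[[0,0,0],[0,0,0],-1]]'
python3 - <<'E'
from h import *
im=vision.get_image("top");cv2.imwrite("pics/t14.png",im);sc=vision.get_image("scene");cv2.imwrite("pics/s14.png",sc)
a=cv2.resize(im[210:290,380:460],(400,400),interpolation=cv2.INTER_CUBIC);b=cv2.resize(sc[160:260,140:240],(400,400),interpolation=cv2.INTER_CUBIC)
cv2.imwrite("pics/c14.png",np.hstack([a,b]))
c=cam("top")
for th in (150,235):
  m=((im.min(2)>th)*255).astype(np.uint8)
  for k in hull(m)[:14]:
    r=cv2.minAreaRect(k)
    if 8<min(r[1])<45 and 100<r[0][0]<450 and 215<r[0][1]<300: 
        P=plane(c,cv2.boxPoints(r),.076 if r[0][0]>350 else .06);e=P[1]-P[0];print(th,np.round(r[0]),P.mean(0).round(4),round(np.degrees(np.arctan2(e[1],e[0]))%90,1),np.linalg.norm(np.diff(P,axis=0),axis=1).round(4))
st=readout.get_state();print(st["position"]);im=vision.get_image("wrist");cv2.imwrite("pics/w14.png",im);c=cam("wrist",st)
m=((im.min(2)>215)*255).astype(np.uint8)
for k in hull(m)[:6]:
    r=cv2.minAreaRect(k);P=plane(c,cv2.boxPoints(r),.060);e=P[1]-P[0];print(np.round(r[0]),P.mean(0).round(4),round(np.degrees(np.arctan2(e[1],e[0]))%90,1),np.linalg.norm(np.diff(P,axis=0),axis=1).round(4))
E
```

```text
clock: 89.35
position: [0.5264, -0.2311, 0.0792]
ee_rot: [-0.0, 1.0, -0.02, -0.001]
contact_force: [-0.3, -0.3, -0.0]
width: 0.0545
gripper_force: 53.1
clock: 91.6
position: [0.5423, 0.158, 0.2695]
ee_rot: [0.0, 1.0, -0.02, -0.001]
contact_force: [0.5, 0.2, -0.8]
width: 0.0854
gripper_force: 0.0
150 [251. 274.] [0.4776 0.1417 0.06  ] 8.3 [0.0318 0.1765 0.0314]
150 [422. 251.] [ 0.5265 -0.231   0.076 ] 0.1 [0.0716 0.0746 0.0712]
150 [159. 288.] [0.4455 0.3427 0.06  ] 6.6 [0.0305 0.1771 0.0301]
235 [422. 251.] [ 0.5265 -0.2299  0.076 ] 0.1 [0.0694 0.0702 0.0689]
235 [219. 267.] [0.4918 0.2103 0.06  ] 45.4 [0.043  0.0418 0.0428]
[0.54238998 0.15730112 0.26961603]
[324.  29.] [0.6992 0.1404 0.06  ] 87.8 [0.2461 0.0461 0.2531]
[ 40. 342.] [0.4053 0.4639 0.06  ] 71.8 [0.1809 0.0878 0.1721]
[265. 259.] [0.4969 0.2058 0.06  ] 48.2 [0.0577 0.0467 0.0591]
[627. 286.] [ 0.4482 -0.1693  0.06  ] 87.1 [0.1188 0.0049 0.1192]
[614. 296.] [ 0.4399 -0.1562  0.06  ] 86.5 [0.0324 0.0047 0.0325]
[249. 408.] [0.3219 0.2374 0.06  ] 78.9 [0.0345 0.0558 0.0345]
```

View pics/c14.png

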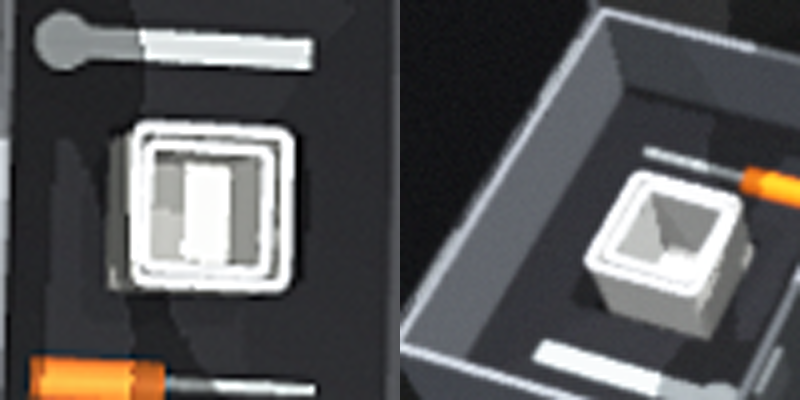

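Both rims are level and concentric, so the medium cup is nested. Now the small cup at (0.4916, 0.2099), top-view pixel (219,267).

```bash
python3 - <<'E'
from h import *
t=tool(-44.6);plan([.4916,.2099,.028],t)
plan([.319,-.6,.38],tool(-62),p0=[.4916,.2099,.38],r0=t)
E
```

```text
shift mm (now-axes) [-52.7 -50.5 241.7] (target-axes) [-73.2  -1.8 241.7] turn units [4.000e-03 1.000e-02 7.036e+00]
shift mm (now-axes) [445.8 697.9   0. ] (target-axes) [634.1 532.6   0. ] turn units [-0.   0.   2.9]
```

```bash
python3 -m handwheel '[[[0,0,15],[0,0,0.88],-1],[[0,0,15],[0,0,0.88],-1],[[0,0,15],[0,0,0.88],-1],[[0,0,15],[0,0,0.88],-1],[[0,0,15],[0,0,0.88],-1],[[0,0,15],[0,0,0.88],-1],[[0,0,15],[0,0,0.88],-1],[[0,0,15],[0,0,0.88],-1],[[-36.6,-0.9,10],[0,0,0],-1],[[-36.6,-0.9,10],[0,0,0],-1],[[0,0,45],[0,0,0],-1],[[0,0,40],[0,0,0],-1],[[0,0,16.7],[0,0,0],-1],[[0,0,0],[0,0,0],-1],[[0,0,0],[0,0,0],1],[[0,0,0],[0,0,0],1],[[0,0,0],[0,0,0],1],[[0,0,0],[0,0,0],1],[[0,0,0],[0,0,0],1]]' 50
python3 -m handwheel '[[[0,0,-20],[0,0,0],1],[[0,0,-50],[0,0,0.97],1],[[0,0,-50],[0,0,0.97],1],[[0,0,-50],[0,0,0.96],1],[[0,0,-50],[0,0,0],1],[[0,0,-50],[0,0,0],1],[[0,0,-50],[0,0,0],1],[[0,0,-32],[0,0,0],1],[[0,0,0],[0,0,0],1]]'
python3 -c "
from h import *
plan([.319,-.6,.38],tool(-62))"
```

```text
clock: 94.12
position: [0.4923, 0.2112, 0.0294]
ee_rot: [-0.001, 0.925, -0.379, 0.001]
contact_force: [0.2, 0.1, 5.1]
width: 0.0423
gripper_force: 50.7
clock: 95.25
position: [0.5019, 0.1523, 0.3791]
ee_rot: [-0.03, 0.873, -0.486, -0.02]
contact_force: [-0.5, -0.6, -1.2]
width: 0.0423
gripper_force: 50.4
shift mm (now-axes) [540.8 551.5 -53.5] (target-axes) [578.4 514.7  -0.9] turn units [-0.294  0.617  0.641]
```

```bash
python3 -m handwheel '[[[38.6,39.4,-3.8],[0,0,0],1],[[38.6,39.4,-3.8],[0,0,0],1],[[38.6,39.4,-3.8],[0,0,0],1],[[38.6,39.4,-3.8],[0,0,0],1],[[38.6,39.4,-3.8],[0,0,0],1],[[38.6,39.4,-3.8],[0,0,0],1],[[38.6,39.4,-3.8],[0,0,0],1],[[38.6,39.4,-3.8],[0,0,0],1],[[38.6,39.4,-3.8],[0,0,0],1],[[38.6,39.4,-3.8],[0,0,0],1],[[38.6,39.4,-3.8],[0,0,0],1],[[38.6,39.4,-3.8],[0,0,0],1],[[38.6,39.4,-3.8],[0,0,0],1],[[38.6,39.4,-3.8],[0,0,0],1],[[0,0,0],[-0.29,0.62,0.64],1],[[0,0,0],[0,0,0],1],[[0,0,0],[0,0,0],1]]'
python3 -c "
from h import *
plan([.319,-.6,.03],tool(-62));print(readout.get_state()['qpos'])"
```

```text
clock: 97.38
position: [0.3181, -0.5989, 0.3785]
ee_rot: [0.001, 0.858, -0.514, -0.003]
contact_force: [0.6, -0.0, 0.0]
width: 0.0425
gripper_force: 50.5
shift mm (now-axes) [  2.5  -2.  348.5] (target-axes) [ 1.400e+00 -3.000e-01  3.485e+02] turn units [0.047 0.028 0.018]
[-1.18223552  0.41031057  0.95039907 -0.00532243  1.78334222  1.46766028]
```

```bash
python3 -m handwheel '[[[1.4,0,50],[0.04,0.03,0],1],[[0,0,50],[0,0,0],1],[[0,0,50],[0,0,0],1],[[0,0,50],[0,0,0],1],[[0,0,50],[0,0,0],1],[[0,0,50],[0,0,0],1],[[0,0,30],[0,0,0],1],[[0,0,12],[0,0,0],1],[[0,0,5.5],[0,0,0],1],[[0,0,0],[0,0,0],1],[[0,0,0],[0,0,0],-1],[[0,0,0],[0,0,0],-1],[[0,0,0],[0,0,0],-1],[[0,0,-30],[0,0,0],-1],[[0,0,-50],[0,0,0],-1],[[0,0,-50],[0,0,0],-1],[[0,0,-50],[0,0,0],-1],[[0,0,-37],[0,0,0],-1],[[0,0,0],[0,0,0],-1],[[0,0,0],[0,0,0],-1]]'
python3 - <<'E'
from h import *
st=readout.get_state();im=vision.get_image("wrist");cv2.imwrite("pics/w15.png",im);c=cam("wrist",st)
m=((im.min(2)>220)*255).astype(np.uint8)
for k in hull(m)[:3]:
    r=cv2.minAreaRect(k);P=plane(c,cv2.boxPoints(r),.06);e=P[1]-P[0];print(np.round(r[0]),P.mean(0).round(4),round(np.degrees(np.arctan2(e[1],e[0]))%90,1),np.linalg.norm(np.diff(P,axis=0),axis=1).round(4))
E
python3 -m handwheel '[[[0,0,0],[0,1,0],-1],[[0,0,0],[0,1,0],-1],[[0,0,0],[0,1,0],-1],[[0,0,0],[0,1,0],-1],[[0,0,0],[0,1,0],-1],[[0,0,0],[0,1,0],-1],[[0,0,0],[0,0.8,0],-1],[[0,0,0],[0,0.5,0],-1],[[0,0,0],[0,0.4,0],-1],[[0,0,0],[0,0.4,0],-1],[[0,0,0],[0,0.4,0],-1],[[0,0,0],[0,0.5,0],-1],[[0,0,0],[0,0.7,0],-1],[[0,0,0],[0,0.9,0],-1],[[0,0,0],[0,0.9,0],-1],[[0,0,0],[0,1,0],-1],[[0,0,0],[0,0,0],-1],[[0,0,0],[0,0,0],-1]]'
python3 - <<'E'
from h import *
t=tool(-62,15);plan(np.array([.319,-.6,.034])+.019*t.as_matrix()[:,2],t)
E
```

```text
clock: 99.88
position: [0.318, -0.6006, 0.2473]
ee_rot: [0.0, 0.857, -0.515, -0.0]
contact_force: [-0.1, 0.8, 0.3]
width: 0.0855
gripper_force: 0.0
[595.  99.] [ 0.1529 -0.8038  0.06  ] 31.8 [0.0787 0.1162 0.0848]
[313. 214.] [ 0.3191 -0.6033  0.06  ] 30.0 [0.0426 0.0444 0.0442]
[497.  24.] [ 0.2614 -0.8095  0.06  ] 85.3 [0.0085 0.085  0.0089]
clock: 102.18
position: [0.3435, -0.5848, 0.2393]
ee_rot: [0.223, 0.752, -0.432, 0.445]
contact_force: [0.7, -0.2, 0.2]
width: 0.0856
gripper_force: 0.0
shift mm (now-axes) [-170.7   40.6  121. ] (target-axes) [-197.8   28.8   74. ] turn units [-0.773  2.567 -0.197]
```

```bash
python3 -m handwheel '[[[0,0,0],[-0.2,0.65,-0.05],-1],[[0,0,0],[-0.2,0.65,-0.05],-1],[[0,0,0],[-0.2,0.65,-0.05],-1],[[0,0,0],[-0.22,0.62,-0.05],-1],[[0,0,0],[0,0,0],-1],[[0,0,0],[0,0,0],-1],[[5.6,32,21.3],[0,0,0],-1],[[-40,0,10.7],[0,0,0],-1],[[0,0,0],[0,0,0],-1],[[0,0,0],[0,0,0],-1]]'
python3 - <<'E'
from h import *
t=tool(-62,15);plan(np.array([.3188,-.602,.034])+.019*t.as_matrix()[:,2],t)
E
```

```text
clock: 103.42
position: [0.327, -0.6191, 0.2002]
ee_rot: [0.313, 0.68, -0.409, 0.522]
contact_force: [0.3, -0.3, 0.3]
width: 0.0858
gripper_force: 0.0
shift mm (now-axes) [-165.3   -0.6   44.1] (target-axes) [-165.4   -0.8   43.8] turn units [-0.003  0.016 -0.013]
```

```bash
python3 -m handwheel '[[[-40,0,10.7],[0,0,0],-1],[[-40,0,10.7],[0,0,0],-1],[[-40,0,10.7],[0,0,0],-1],[[-28,0,7.5],[0,0,0],-1],[[-12,-0.6,3.2],[0,0,0],-1],[[-5,0,1.3],[0,0,0],-1],[[0,0,0],[0,0,0],-1]]'
python3 -m handwheel '[[[0,0,0],[0,0,0],1],[[0,0,0],[0,0,0],1],[[0,0,0],[0,0,0],1],[[0,0,0],[0,0,0],1],[[0,0,0],[0,0,0],1],[[25,0,-6.7],[0,0,0],1],[[40,0,-10.8],[0,0,0],1],[[40,0,-10.8],[0,0,0],1],[[0,0,0],[0,0,1],1],[[0,0,0],[0,0,1],1],[[0,0,0],[0,0,1],1],[[0,0,0],[0,0,1],1],[[0,0,0],[0,0,1],1],[[0,0,0],[0,0,1],1],[[0,0,0],[0,0,1],1],[[0,0,0],[0,0,1],1],[[0,0,0],[0,0,1],1],[[0,0,0],[0,0,1],1],[[0,0,0],[0,0,1],1],[[0,0,0],[0,0,1],1]]' 60
python3 -m handwheel '[[[0,0,0],[0,0,1],1],[[0,0,0],[0,0,1],1],[[0,0,0],[0,0,1],1],[[0,0,0],[0,0,1],1],[[0,0,0],[0,0,1],1],[[0,0,0],[0,0,1],1],[[0,0,0],[0,0,1],1],[[0,0,0],[0,0,1],1],[[0,0,0],[0,0,1],1],[[0,0,0],[0,0,1],1],[[0,0,0],[0,0,1],1],[[0,0,0],[0,0,1],1],[[0,0,0],[0,0,1],1],[[0,0,0],[0,0,1],1],[[0,0,0],[0,0,1],1],[[0,0,0],[0,0,1],1],[[0,0,0],[0,0,1],1],[[0,0,0],[0,0,1],1],[[0,0,0],[0,0,0],1]]'
python3 - <<'E'
from h import *
dep=15;t=tool(-62,dep,180);tilt=np.radians(dep+15);h=.026*np.cos(tilt)+.0215*np.sin(tilt);print(h)
plan(np.array([.319,-.602,h])+.019*t.as_matrix()[:,2],t)
E
```

```text
clock: 104.3
position: [0.3272, -0.618, 0.0293]
ee_rot: [0.313, 0.68, -0.409, 0.521]
contact_force: [0.5, 0.0, 0.5]
width: 0.0851
gripper_force: 0.0
clock: 106.8
position: [0.3267, -0.6176, 0.135]
ee_rot: [0.054, -0.309, 0.733, -0.603]
contact_force: [-0.7, 0.2, -0.5]
width: 0.0424
gripper_force: 64.8
clock: 109.18
position: [0.3268, -0.6177, 0.1353]
ee_rot: [0.52, 0.41, 0.682, -0.312]
contact_force: [0.6, 0.3, -0.7]
width: 0.0422
gripper_force: 64.8
0.033266660498395405
shift mm (now-axes) [102.9   0.5  29.2] (target-axes) [103.1   0.5  28.5] turn units [-0.003 -0.064 -0.003]
```

```bash
python3 -m handwheel '[[[30,0,8],[0,-0.06,0],1],[[35,0,9.4],[0,0,0],1],[[20,0,5.3],[0,0,0],1],[[10,0,2.7],[0,0,0],1],[[3,0,1],[0,0,0],1],[[0,0,0],[0,0,0],1]]'
python3 -m handwheel '[[[2.5,0,0.7],[0,0,0],1],[[0,0,0],[0,0,0],1]]'
python3 -m handwheel '[[[2,0,0.5],[0,0,0],1],[[0,0,0],[0,0,0],1]]'
```

```text
clock: 109.92
position: [0.3272, -0.6182, 0.0355]
ee_rot: [0.523, 0.409, 0.679, -0.314]
contact_force: [0.6, -0.1, -0.0]
width: 0.0424
gripper_force: 64.8
clock: 110.18
position: [0.3272, -0.6182, 0.0331]
ee_rot: [0.523, 0.409, 0.679, -0.314]
contact_force: [-0.3, 0.4, -0.3]
width: 0.0425
gripper_force: 64.8
clock: 110.42
position: [0.3271, -0.6181, 0.0303]
ee_rot: [0.523, 0.409, 0.679, -0.314]
contact_force: [0.5, 0.4, -1.2]
width: 0.0424
gripper_force: 64.8
```

```bash
python3 -m handwheel '[[[2,0,0.5],[0,0,0],1],[[0,0,0],[0,0,0],1]]'
python3 -m handwheel '[[[1.2,0,0.3],[0,0,0],1],[[0,0,0],[0,0,0],1]]'
```

```text
clock: 110.68
position: [0.3272, -0.6183, 0.0293]
ee_rot: [0.524, 0.408, 0.678, -0.314]
contact_force: [-0.4, 2.0, 4.0]
width: 0.0424
gripper_force: 65.1
clock: 110.92
position: [0.3272, -0.6183, 0.0293]
ee_rot: [0.524, 0.408, 0.678, -0.315]
contact_force: [-1.8, 3.0, 8.6]
width: 0.0426
gripper_force: 65.4
```

Contact. Release, retreat, rise, spin back and pitch down as before.

```bash
python3 -m handwheel '[[[0,0,0],[0,0,0],0],[[0,0,0],[0,0,0],-0.6],[[0,0,0],[0,0,0],-1],[[2.6,0,-9.7],[0,0,0],-1],[[2.6,0,-9.7],[0,0,0],-1],[[2.6,0,-9.7],[0,0,0],-1],[[2.6,0,-9.7],[0,0,0],-1],[[0,0,0],[0,0,0],-1],[[-30,0,-8],[0,0,0],-1],[[-40,0,-10.7],[0,0,0],-1],[[-45,0,-12],[0,0,0],-1],[[-13,0,48],[0,0,0],-1],[[-5,0,0],[0,0,0],-1],[[0,0,0],[0,0,0],-1]]'
python3 -m handwheel '[[[0,0,0],[0,0,-1],-1],[[0,0,0],[0,0,-1],-1],[[0,0,0],[0,0,-1],-1],[[0,0,0],[0,0,-1],-1],[[0,0,0],[0,0,-1],-1],[[0,0,0],[0,0,-1],-1],[[0,0,0],[0,0,-1],-1],[[0,0,0],[0,0,-1],-1],[[0,0,0],[0,0,-1],-1],[[0,0,0],[0,0,-1],-1],[[0,0,0],[0,0,-1],-1],[[0,0,0],[0,0,-1],-1],[[0,0,0],[0,0,-1],-1],[[0,0,0],[0,0,-1],-1],[[0,0,0],[0,0,-1],-1],[[0,0,0],[0,0,0],-1]]'
python3 -m handwheel '[[[0,0,0],[0,0,-1],-1],[[0,0,0],[0,0,-1],-1],[[0,0,0],[0,0,-1],-1],[[0,0,0],[0,0,-1],-1],[[0,0,0],[0,0,-1],-1],[[0,0,0],[0,0,-1],-1],[[0,0,0],[0,0,-1],-1],[[0,0,0],[0,0,-1],-1],[[0,0,0],[0,0,-1],-1],[[0,0,0],[0,0,-1],-1],[[0,0,0],[0,0,-1],-1],[[0,0,0],[0,0,-1],-1],[[0,0,0],[0,0,-1],-1],[[0,0,0],[0,0,-1],-1],[[0,0,0],[0,0,-1],-1],[[0,0,0],[0,0,0],-1]]'
python3 -m handwheel '[[[43,0,-31],[0,0,0],-1],[[43,0,-31],[0,0,0],-1],[[0,0,0],[0,-0.9,0],-1],[[0,0,0],[0,-0.7,0],-1],[[0,0,0],[0,-0.5,0],-1],[[0,0,0],[0,-0.5,0],-1],[[0,0,0],[0,-0.5,0],-1],[[0,0,0],[0,-0.5,0],-1],[[0,0,0],[0,-0.7,0],-1],[[0,0,0],[0,-0.8,0],-1],[[0,0,0],[0,-1,0],-1],[[0,0,0],[0,-1,0],-1],[[0,0,0],[0,-1,0],-1],[[0,0,0],[0,-1,0],-1],[[0,0,0],[0,-1,0],-1],[[0,0,0],[0,-1,0],-1],[[0,0,0],[0,-1,0],-1],[[0,0,0],[0,-1,0],-1],[[0,0,0],[0,0,0],-1],[[0,0,0],[0,0,0],-1]]'
python3 - <<'E'
from h import *
st=readout.get_state();plan([.3135,-.588,.2],tool(-62,90),st)
E
```

```text
clock: 112.68
position: [0.3321, -0.6273, 0.1512]
ee_rot: [0.523, 0.409, 0.679, -0.314]
contact_force: [-0.4, -0.2, -0.3]
width: 0.0858
gripper_force: 0.0
clock: 114.68
position: [0.3314, -0.6264, 0.1488]
ee_rot: [0.148, -0.191, 0.771, -0.59]
contact_force: [0.1, -0.5, -0.5]
width: 0.0852
gripper_force: 0.0
clock: 116.68
position: [0.3317, -0.627, 0.1498]
ee_rot: [0.313, 0.679, -0.41, 0.522]
contact_force: [-0.4, 0.4, 0.5]
width: 0.0853
gripper_force: 0.0
clock: 119.18
position: [0.3432, -0.5838, 0.2515]
ee_rot: [0.032, 0.867, -0.485, 0.11]
contact_force: [-0.2, 0.3, 0.5]
width: 0.0849
gripper_force: 0.0
shift mm (now-axes) [-23.   30.1  46.1] (target-axes) [-10.2  28.2  51.5] turn units [-0.557 -2.133  0.589]
```

```bash
python3 -m handwheel '[[[0,0,0],[-0.19,-0.71,0.2],-1],[[0,0,0],[-0.19,-0.71,0.2],-1],[[0,0,0],[-0.18,-0.71,0.2],-1],[[-3.4,9.5,15],[0,0,0],-1],[[-3.4,9.5,15],[0,0,0],-1],[[-3.4,9.5,15],[0,0,0],-1],[[0,0,0],[0,0,0],-1],[[0,0,0],[0,0,0],-1],[[0,0,0],[0,0,0],-1]]'
python3 - <<'E'
from h import *
st=readout.get_state()
im=vision.get_image("wrist");cv2.imwrite("pics/w16.png",im);c=cam("wrist",st)
m=((im.min(2)>150)*255).astype(np.uint8)
for k in hull(m)[:6]:
    r=cv2.minAreaRect(k)
    if r[0][0]>420 or r[0][0]<200: continue
    a=cv2.approxPolyDP(cv2.convexHull(k),3,True).reshape(-1,2);print(a.tolist());print(plane(c,a,.06).round(4)[:,:2].tolist())
    x,y,w,h=cv2.boundingRect(k)
    for r in im.max(2)[y-6:y+h+6:3,x-8:x+w+8:3]: print(''.join(' .:-=+*#%@'[min(9,v//26)] for v in r))
    break
E
```

```text
clock: 120.3
position: [0.3141, -0.5898, 0.2087]
ee_rot: [0.001, 0.857, -0.515, 0.002]
contact_force: [0.3, -0.4, -0.0]
width: 0.0851
gripper_force: 0.0
[[335, 193], [345, 208], [341, 257], [289, 257], [285, 251], [285, 210], [294, 193]]
[[0.3122, -0.6227], [0.2998, -0.6161], [0.2831, -0.5799], [0.3199, -0.5603], [0.325, -0.5633], [0.34, -0.593], [0.3399, -0.608]]
=======-------------------
======--:-----------------
======+%%####****+++------
=====+@@@@@@@@@@@@@@%:----
=====%@@@@@@@@@@@@@@@=----
====+@@@@@@@@@@@@@@@@#----
====@@@@@@@@@@@@@@@@@@=---
-=-#@@@@@@@@@@@@@@@@@@@---
---@@@@@@@@@@@@@@@@@@@@=--
---@@@@@@@@@@@@@@@@@%@@=--
---@@@@@@@@@@@@@@@@@%@@=--
-:-@@@@@@@@@@@@@@@@@%@@---
---@@@@@@@@@@@@@@@@@%@@---
---@@@@@@@@@@@@@@@@@%@@---
:--@@@@@@@@@@@@@@@@@%@@-:-
-:-@@@@@@@@@@@@@@@@@%@@:--
---@@@@@@@@@@@@@@@@@%@@:--
---@@@@@%@@@@@@@@@@@%@@:--
---@@@@%@@@@@@@@@@@@%@@:--
---@@@@@@@@@@@@@@@@@@@@:--
---@@@@@@@@@@@@@@@@@@@@---
---@@@@@@@@@@@@@@@@@@@@:--
---@@@@@@@@@@@@@@@@@@@@:--
----@@@@@@@@@@@@@@@@@@=::-
-----@@@@@@@@@@@@@@@@+::--
---------:::-::---::::::--
--------------::---::::---
```

```bash
python3 - <<'E'
from h import *
t=tool(-62.5);plan([.3116,-.587,.040],t)
plan([.5268,-.2313,.39],tool(-2.3),p0=[.3116,-.587,.39],r0=t)
E
```

```text
shift mm (now-axes) [ -4.4   0.8 168.7] (target-axes) [ -3.7   1.  168.7] turn units [ 0.008 -0.038  0.084]
shift mm (now-axes) [-216.1 -355.1   -0. ] (target-axes) [ 200.8 -364.     0. ] turn units [  0.      0.    -10.033]
```

```bash
python3 -m handwheel '[[[-3.7,1,40],[0,-0.03,0.08],-1],[[0,0,45],[0,0,0],-1],[[0,0,45],[0,0,0],-1],[[0,0,27],[0,0,0],-1],[[0,0,12],[0,0,0],-1],[[0,0,0],[0,0,0],-1],[[0,0,0],[0,0,0],1],[[0,0,0],[0,0,0],1],[[0,0,0],[0,0,0],1],[[0,0,0],[0,0,0],1],[[0,0,0],[0,0,0],1],[[0,0,-20],[0,0,0],1],[[0,0,-50],[0,0,0],1],[[0,0,-50],[0,0,0],1],[[0,0,-50],[0,0,0],1],[[0,0,-50],[0,0,0],1],[[0,0,-50],[0,0,0],1],[[0,0,-50],[0,0,0],1],[[0,0,-30],[0,0,0],1]]' 50
python3 -m handwheel '[[[0,0,0],[0,0,-0.912],1],[[0,0,0],[0,0,-0.912],1],[[0,0,0],[0,0,-0.912],1],[[0,0,0],[0,0,-0.912],1],[[0,0,0],[0,0,-0.912],1],[[0,0,0],[0,0,-0.912],1],[[0,0,0],[0,0,-0.912],1],[[0,0,0],[0,0,-0.912],1],[[0,0,0],[0,0,-0.912],1],[[0,0,0],[0,0,-0.912],1],[[0,0,0],[0,0,-0.912],1],[[25.1,-45.5,0],[0,0,0],1],[[25.1,-45.5,0],[0,0,0],1],[[25.1,-45.5,0],[0,0,0],1],[[25.1,-45.5,0],[0,0,0],1],[[25.1,-45.5,0],[0,0,0],1],[[25.1,-45.5,0],[0,0,0],1],[[25.1,-45.5,0],[0,0,0],1],[[25.1,-45.5,0],[0,0,0],1]]'
python3 -m handwheel '[[[0,0,40],[0,0,0],1],[[0,0,50],[0,0,0],1],[[0,0,0],[0,0,0],1],[[0,0,0],[0,0,0],1],[[0,0,0],[0,0,0],1]]'
python3 - <<'E'
from h import *
st=readout.get_state();plan([.5268,-.2313,.16],tool(-2.3),st)
im=vision.get_image("wrist");cv2.imwrite("pics/w17.png",im);c=cam("wrist",st);p=st["position"]
m=((im.min(2)>150)*255).astype(np.uint8)
for k in hull(m)[:8]:
    a=cv2.approxPolyDP(cv2.convexHull(k),4,True).reshape(-1,2)
    if 200<a[:,0].mean()<430: print(a.tolist())
g=im.max(2)[170:250:3,225:405:3]
for r in g: print(''.join(' .:-=+*#%@'[min(9,v//26)] for v in r))
E
```

```text
clock: 122.72
position: [0.3114, -0.5869, 0.3919]
ee_rot: [0.001, 0.855, -0.519, 0.001]
contact_force: [-0.1, 0.2, -0.4]
width: 0.0415
gripper_force: 52.1
clock: 125.1
position: [0.527, -0.2295, 0.3886]
ee_rot: [-0.0, 1.0, -0.02, -0.001]
contact_force: [-0.1, -0.6, -0.3]
width: 0.0418
gripper_force: 52.1
clock: 125.72
position: [0.5278, -0.2322, 0.3016]
ee_rot: [0.001, 1.0, -0.02, 0.002]
contact_force: [-0.4, 0.5, 0.2]
width: 0.042
gripper_force: 52.0
shift mm (now-axes) [ -1.5  -1.2 141.5] (target-axes) [ -1.   -0.8 141.6] turn units [ 0.021 -0.033 -0.004]
[[374, 285], [379, 298], [368, 385], [357, 390], [267, 389], [255, 381], [249, 298], [255, 282], [338, 278]]
[[348, 176], [347, 238], [276, 237], [278, 175]]
[[433, 66], [425, 162], [211, 329], [195, 63]]
[[243, 130], [248, 120], [258, 117], [366, 124], [367, 137], [255, 144]]
..........--------.:=++++++++++++++++==:.......:::::::::::::
..........--------:********************+:....:.:::::::::::.:
..........:---:--=@@@@@@@@@@@@@@@@@@@@@@@*.::..:::::::::::::
:.........:------@@@@@@@@@@@@@@@@@@@@@@@@@::::.:::::::::::.:
..........:---
[... 688 characters left out ...]
@@@@@%@@=@@:...:-:-:::-::::==
-.........:----::@@@@%@@@@@@@@@@@@@@%@@=@@:::.:::::-:--:--==
-..........:--:::@@@@#@@@@@@@@@@%%%%#@@=@@:.:.:-::-:::----==
-..........---:::@@@@++*************#@@+@@:.:::::-:::-:-::==
-..........-:--::@@@@+++++++++++++++*@@+@@::.::-::::-----:==
-..........-:--::@@@@+++++++++++++++*@@=@@::::--:::--::::-==
-.........:-::-::@@@@++++++++++++++++@@+@@:::-:::--:-::---==
-:........::--:::%@@@+++++++++++++++*@%*@%::::-:::---:-:--==
-.........:----:-*+++++++++++++++++++++++++-:----:----:---==
-:........:::---*+++++++++++++++++++++++++++---:----:-----==
-:.........:-:-=*+++++++++++++++++++++++++++-::::-:::-----==
-:.........:--:*+++++++++++++++++++++++++++++::--:-::-:---==
```

```bash
python3 - <<'E'
from h import *
st=readout.get_state();c=cam("wrist",st);p=st["position"];print(p)
L=plane(c,[(276,174),(349,174)],.076);M=plane(c,[(249,281),(379,283)],p[2]+.02)
print(L.mean(0)-[.0345*.999,-.0014,0]);print((M-p).round(4),M.mean(0)-p-[.0215,-.0009,0])
# medium inner edges on row y=210: cols; rows at col 312
im=cv2.imread("pics/w17.png").max(2);print(im[212,272:300].tolist(),im[212,325:352].tolist());print(im[168:200,300].tolist(),im[168:200,330].tolist())
E
```

```text
[ 0.52760232 -0.23207008  0.30129215]
[ 0.52680973 -0.2324048   0.076     ]
[[ 0.0237  0.0207  0.02  ]
 [ 0.0211 -0.0242  0.02  ]] [ 0.0009113  -0.00087024  0.02      ]
[75, 76, 89, 164, 250, 255, 255, 255, 255, 255, 255, 255, 255, 240, 170, 158, 194, 239, 245, 245, 245, 246, 245, 246, 246, 246, 246, 246] [255, 255, 255, 255, 255, 255, 255, 255, 243, 215, 238, 254, 255, 255, 255, 250, 172, 133, 170, 244, 255, 255, 255, 255, 217, 88, 54]
[64, 110, 133, 145, 150, 177, 244, 255, 255, 255, 255, 240, 168, 194, 252, 255, 255, 255, 255, 249, 234, 228, 229, 227, 229, 228, 229, 229, 228, 229, 232, 242] [68, 106, 133, 143, 147, 164, 230, 255, 255, 255, 255, 251, 179, 142, 216, 255, 255, 255, 255, 255, 255, 255, 255, 255, 255, 255, 255, 255, 255, 255, 255, 255]
```

```bash
python3 -m handwheel '[[[-1.2,-0.6,40],[0,0,0],1],[[0,0,50],[0,0,0],1],[[0,0,50],[0,0,0],1],[[0,0,36],[0,0,0],1],[[0,0,4],[0,0,0],1],[[0,0,0],[0,0,0],1],[[0,0,0],[0,0,0],1],[[0,0,0],[0,0,0],1]]'
python3 -m handwheel '[[[0,0,6],[0,0,0],1],[[0,0,0],[0,0,0],1],[[0,0,0],[0,0,0],1]]'
```

```text
clock: 126.78
position: [0.526, -0.231, 0.1204]
ee_rot: [0.001, 1.0, -0.02, 0.001]
contact_force: [0.6, -0.5, -0.5]
width: 0.0418
gripper_force: 52.0
clock: 127.15
position: [0.525, -0.2304, 0.1126]
ee_rot: [-0.0, 1.0, -0.02, -0.001]
contact_force: [0.1, 0.8, 0.5]
width: 0.0417
gripper_force: 52.0
```

```bash
python3 -m handwheel '[[[1.2,1,0],[0,0,0],1],[[0,0,5],[0,0,0],1],[[0,0,5],[0,0,0],1],[[0,0,0],[0,0,0],1],[[0,0,0],[0,0,0],1]]'
python3 -m handwheel '[[[0,0,6],[0,0,0],1],[[0,0,6],[0,0,0],1],[[0,0,0],[0,0,0],1]]'
```

```text
clock: 127.78
position: [0.5263, -0.2315, 0.1027]
ee_rot: [-0.0, 1.0, -0.02, -0.001]
contact_force: [-0.5, -0.7, 0.3]
width: 0.0417
gripper_force: 52.0
clock: 128.15
position: [0.5257, -0.2312, 0.09]
ee_rot: [-0.001, 1.0, -0.02, -0.001]
contact_force: [0.0, -0.1, 0.2]
width: 0.042
gripper_force: 52.0
```

```bash
python3 -m handwheel '[[[0,0,6],[0,0,0],1],[[0,0,3],[0,0,0],1],[[0,0,1.5],[0,0,0],1],[[0,0,0],[0,0,0],1]]'
python3 -m handwheel '[[[0,0,0],[0,0,0],-0.6],[[0,0,0],[0,0,0],-0.6],[[0,0,0],[0,0,0],-0.6],[[0,0,0],[0,0,0],-0.6],[[0,0,-40],[0,0,0],-0.6],[[0,0,-50],[0,0,0],-1],[[0,0,-50],[0,0,0],-1],[[0,0,-50],[0,0,0],-1],[[0,-50,0],[0,0,0],-1],[[0,-50,0],[0,0,0],-1],[[0,-50,0],[0,0,0],-1],[[0,-50,0],[0,0,0],-1],[[0,-50,0],[0,0,0],-1],[[0,-50,0],[0,0,0],-1],[[0,-50,0],[0,0,0],-1],[[0,0,0],[0,0,0],-1],[[0,0,0],[0,0,0],-1],[[0,0,0],[0,0,0],-1]]'
python3 - <<'E'
from h import *
im=vision.get_image("top");cv2.imwrite("pics/t18.png",im);sc=vision.get_image("scene");cv2.imwrite("pics/s18.png",sc)
a=cv2.resize(im[210:290,380:460],(400,400),interpolation=cv2.INTER_CUBIC);b=cv2.resize(sc[160:260,140:240],(400,400),interpolation=cv2.INTER_CUBIC)
s=cv2.resize(sc,None,fx=.3,fy=.3);o=np.zeros((600,800,3),np.uint8);o[:400]=np.hstack([a,b]);o[400:544,:192]=s
o[400:595,200:460]=cv2.resize(im,(260,195));o[400:600,470:740]=cv2.resize(sc[90:290,60:330],(270,200));cv2.imwrite("pics/c18.png",o)
E
```

```text
clock: 128.65
position: [0.5262, -0.2315, 0.0801]
ee_rot: [-0.0, 1.0, -0.02, -0.001]
contact_force: [0.4, -0.0, -0.6]
width: 0.0421
gripper_force: 52.0
clock: 130.9
position: [0.5405, 0.117, 0.2703]
ee_rot: [0.0, 1.0, -0.021, -0.001]
contact_force: [0.1, 0.4, -0.0]
width: 0.0855
gripper_force: 0.0
```

View pics/c18.png

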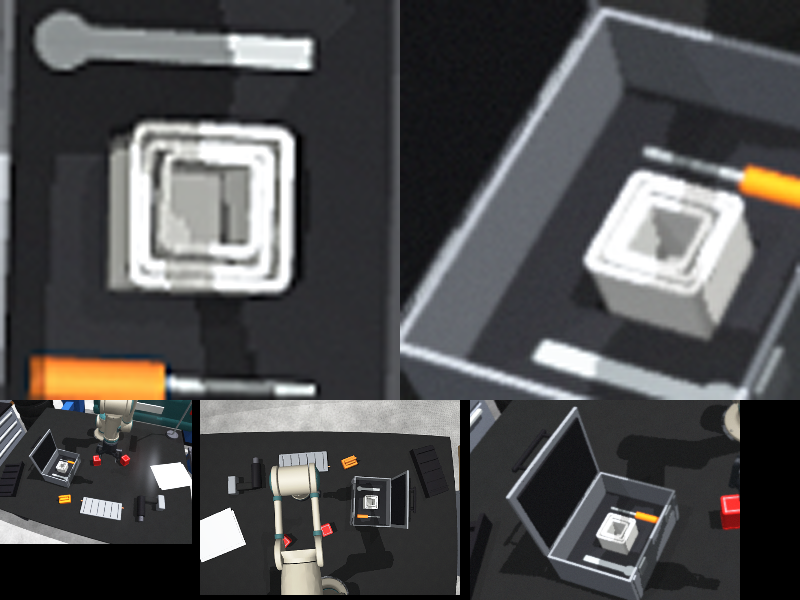

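All three cups are nested and concentric with level rims. The lid stands up, the bystanders are untouched and the arm is clear.

```bash
python3 -c "
from rig import manip
print(manip.sign_off())"
```

```text
the job is handed in; nothing more can be done
None
```

The job is handed in at about 131 s: the lid stands upright, all three white cups sit mouth-up in the well nested large, medium, small with rims level in the last pictures, and the module, plug and driver were left alone.

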